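# Trim the pulse welder at a jeweller's bench

### The arm

A 7-joint arm with a two-finger parallel gripper is mounted at the origin on the work surface. World frame = base frame: x ahead of the robot, y to its left, z up, the work surface at z = 0. Lengths are in mm, angles in rad, forces in N, time in s.
With the tool pointing down it reaches from about 425 to 925 mm from the base axis. Payload 6.8 kg.
Tool frame: the origin (TCP) lies on the mounting face of the last link; the fingertips stand 173 mm ahead of it and the grasp point (between the pads) lies 155 mm ahead of it; x points along the fingers, y is the direction in which the jaws open and shut, and the axes are right-handed (so a half turn about x gives the same grasp; the last joint's range is limited). The gripper opens to 85 mm and grips with 20 to 120 N. Pads are 22 mm wide; open, the fingers measure 114 mm over their backs; the gripper's body (76 mm by 85 mm) begins 54 mm behind the grasp point. The pads swing forward as they close: fully open they stand 13 mm farther back than shut.
Start: joints at [1.025, 0.477, 0.022, 1.555, -0.011, 1.109, -0.083], TCP at [286.172, -611.349, 404.708] pointing down, gripper open.
Joint ranges: [-2.96, 2.96], [-0.34, 2.1], [-1.41, 1.46], [0.24, 2.44], [-1.37, 4.51], [0.17, 1.92], [-2.96, 2.96]. Speed limits (rad/s): [2.39, 2.39, 3.14, 3.14, 3.14, 3.14, 3.14].

### API

Orientations are given as a unit quaternion [w, x, y, z].
In Python, from workcell import * gives the robot as it stands. The module is installed in compiled form; this text tells all that it offers.
- The arm moves only by the shell command python3 -m creep 'ROWS' [FORCE]. ROWS is JSON, a list that holds one entry, the list of rows, each a list of 5 numbers: the opening in per cent of the stroke, from 0 (shut) to 100 (fully open), then the shift along the tool's x, y, z in cm, then the turn about the tool's x in degrees. In form: [[[hand, dx, dy, dz, twist], ...]]. A call has 1 to 5 rows; each row is the pose to reach, as a shift and turn from the pose measured when the call began, along the tool's axes at that moment; what a row does not reach only later rows make up. A row lasts 1/8 s, in which the tool goes at most 62.5 mm and 10.7 degrees, less where a joint would pass 70% of its speed; a pose out of reach is approached as far as the arm can. A call with a gripper value outside its range is refused whole. The fingers move at their own pace and stop on an object; FORCE is the grip in N (left out, the last holds). Time passes only in rows, so rows that repeat a pose let the fingers close. It gives the time, the measured TCP pose, the force and the opening at its end, in the units of the state.
- read_state(): the state, without advancing time (a new reading comes with each control period).
- get_image(name): name is "scene" or "top" or "wrist"; returns the picture (420x560x3 uint8, blue, green, red); there is no depth.
- calibration(name): a dict with "vertical_fov" (degrees; the focal length in pixels is half the picture's height over the tangent of half this angle, whatever the lens; pixels are square), "cx", "cy" (the principal point, pixels), "distortion" ([k1, k2, p1, p2, k3] as OpenCV has them; the pictures are not rectified), "rvec" (rotation vector, rad) and "tvec" (3), from world to camera coordinates, as OpenCV has them; the wrist camera has in their place "mount" (4x4, takes a point from camera to tool coordinates, whose origin is the TCP and whose axes are the tool frame's). Camera axes: x right, y down, z forward; pixel columns grow to the right and rows downward; lengths in mm; the calibration is good to about 2 mm. A picture is of the moment at which its call begins: read the wrist's pose just before it. calibration takes no time and is no camera call.
- sign_off(): hands the job in, once; it reports no verdict.
Trained networks look in the newest picture that a camera, given by its name, has taken for a name from the list of things; names that differ only in an ending like _2 or _b are one class to them, and where a whole thing is asked for, a point or a joint stands for the part that bears it (a point fixed in the world has none). Each returns a list of dicts, best first, with "score" (0 to 1); they miss things now and then, are a little off and sometimes report something else, mostly with a low value. They report only what shows in the picture. A call takes as long as a camera call. They do not tell look-alikes from the thing itself.
- spot_in(query, camera): "xyz" ([x, y, z] in mm, in the coordinates of the camera as it stood for that picture, good to about 4 mm: the middle of the surface that is visible of it).
- masks_of(query, camera): "region" (420x560 bool, what is visible of it).
The state is a dict: "time_s": time; "q": joint angles; "dq": joint speeds; "joint_efforts": joint torques, N m; "eef_pos": TCP position; "tcp_rot": TCP orientation; "contact_force": force on the tool from outside, world axes, zero at the start; "ft_torque": the same for the moment, N m; "width": finger opening in mm.
Only numpy, scipy, OpenCV 4.12 (cv2) and the standard library are available. Lean on these libraries where they do the work, as an engineer would, in place of code of your own. Each camera call takes 0.05 s, during which the arm holds its last target.

### The job

Take the square-handled plastic tuning tool from the wooden stand, work its blade down into the slot of the brass trimmer screw on top of the small grey power unit, and turn the screw clockwise until its pointer lines up with the raised rib on the panel. Press only lightly: the trimmer is delicate, and only the tool may touch the unit. Then stand the tool back upright and fully down in the hole it came from and let go; leave the small silver brooch lying where it is.

Things in the scene. Friction and masses are not known exactly. Their poses are not given: they have to be found in the camera images.
- tool_mid (a point): Middle of the white plastic tuning tool, on its axis, 52 mm above the blade's end; z up along the tool, x along the blade's width. 104 mm long, about 35 g: blade 12 mm wide (x), 2.2 mm thick (y), rounded end, from 0 to 10 mm; round shank 12.4 mm thick from 10 to 42 mm; square handle 18 x 18 mm, faces square to x and y, from 42 to 104 mm. It stands blade down in a hole of the stand.
- tool: The same tool; origin at the middle of the blade's end, same axes as tool_mid. In the slot the blade has about 0.2 rad of play either way. The slot can be seen, or found by feel: a blade turned on the screw's top under light pressure drops in (within half a turn) when in line and central to about 1 mm, and the spring's push vanishes.
- stand: Dark wooden stand, 52 x 196 x 55 mm high, origin under its centre, long side along y. Three round holes, 15 mm wide and 50 mm deep, at y = -65, 0, 65 mm, one tool in each, in any order; the shoulder of the tuning tool's handle rests on the stand's top. The others are a wooden burnisher (top 48 mm above the stand) and a short steel and brass punch (34 mm).
- unit: Grey power unit fixed to the bench, 130 x 150 x 60 mm high, origin under its centre, the trimmer screw in the middle of its top panel. Its x axis runs from the screw to the mark: a raised steel rib on the panel, 28 to 41 mm from the screw's axis, the only long rib among small dots. Two black fuse caps, 10 mm high, stand on the panel 67 mm from the screw.
- screw_top (a point): Centre of the brass trimmer screw's top face, at rest 73 mm above the table; fixed to the unit, same axes, does not turn. Head 22.4 mm across with one straight slot: 4.8 mm wide, 5 mm deep, 18 mm long, edges rounded, ends closed by the rim. The screw gives downwards on a spring: 1 N at first, then 2.4 N per mm, 2.5 mm at most (7 N), then rigid. Over 15 N on the unit damages it.
- pointer (a joint): Angle (rad) of the trimmer's black pointer, a nose on the disc under the screw, reaching 27 mm from the axis; anticlockwise from above, 0 = at the rib. Turns rigidly with the screw (friction 0.03 N m; light rubbing on top won't turn it), stays where left, runs -0.6 to 1.8, starts 0.75 to 1.45. The slot's angle is NOT reported: it may lie at any angle to the pointer (half turns alike).
- brooch_mid (a point): Middle of a small flat silver filigree brooch, about 40 x 33 x 3 mm, lying loose on the bench.
Things that resemble listed ones, but are neither listed nor needed, are in the scene too. What is shaped like the tool but red is not meant.

How it is judged:
By the outcome, as a careful person would: the job done as asked, in the order asked, and still so for the second after the job is handed in, with the robot touching nothing.
It also fails if it takes over 72 s, if anything falls off the work surface, if the arm or the gripper's body presses on something with over 40 N, if the wrist force passes 120 N, or if a joint passes its speed limit or range.

## Working session

There is one attempt and no reset: what is moved stays moved. The work goes in short steps, Python scripts to look and compute and a shell command to move; the robot and the scene stay as the last step left them, time stands still between calls to the robot, and variables do not carry over. Pictures are saved under pics/ and viewed, and the job is handed in when it is done.

```bash
mkdir -p pics; ls; python3 - <<'E'
from workcell import *
import cv2
s=read_state(); print({k:s[k] for k in s})
for n in ("scene","top","wrist"):
    cv2.imwrite(f"pics/{n}0.png",get_image(n)); print(n,calibration(n))
E
```

```text
pics
{'time_s': 0.0, 'q': array([ 1.02488573,  0.4777816 ,  0.02231077,  1.55651479, -0.01148297,
        1.10932329, -0.08311239]), 'dq': array([ 7.39906370e-04,  3.41939267e-04,  1.58032552e-03, -4.62760262e-05,
        4.93415686e-05, -5.67963005e-04,  3.06504489e-04]), 'joint_efforts': array([-7.91177281e-04, -5.96459734e+01,  1.60778940e+00, -2.81204689e+01,
        1.24992180e-02,  9.30501177e-03,  6.39285463e-05]), 'eef_pos': array([ 286.05920618, -611.05057735,  403.71053308]), 'tcp_rot': array([-0.15292802, -0.69003368, -0.15421304,  0.69042369]), 'contact_force': array([-0.10869337,  0.80586261,  0.68343302]), 'ft_torque': array([ 0.00712343,  0.01543608, -0.01005027]), 'width': 85.32527707563591}
scene {'vertical_fov': 52.10995539961242, 'cx': 278.5118337487261, 'cy': 214.82136726002418, 'distortion': array([-0.06315852,  0.        ,  0.        ,  0.        ,  0.        ]), 'rvec': array([ 0.7542944 ,  2.56931312, -1.11283765]), 'tvec': array([ 494.7600425 , -122.77790209,  972.10216476])}
top {'vertical_fov': 48.1204540678081, 'cx': 284.3714216430334, 'cy': 215.80185883493365, 'distortion': array([0.00859427, 0.        , 0.        , 0.        , 0.        ]), 'rvec': array([ 2.10908272, -2.14093172,  0.21085946]), 'tvec': array([-18.3131703 , 592.46366871, 855.43185848])}
wrist {'vertical_fov': 63.80468866214084, 'cx': 271.1539376988867, 'cy': 214.92463348436644, 'distortion': array([-0.07989114,  0.        ,  0.        ,  0.        ,  0.        ]), 'mount': array([[-5.54016600e-05, -3.03913615e-01,  9.52699591e-01,
         3.04812843e+01],
       [ 9.99999946e-01,  2.91147419e-04,  1.51029058e-04,
        -2.72970532e-01],
       [-3.23275815e-04,  9.52699548e-01,  3.03913583e-01,
        -7.92179488e+01],
       [ 0.00000000e+00,  0.00000000e+00,  0.00000000e+00,
         1.00000000e+00]])}
```

View pics/scene0.png

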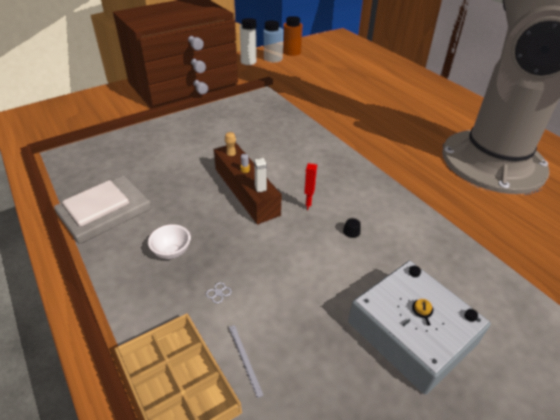

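View pics/top0.png

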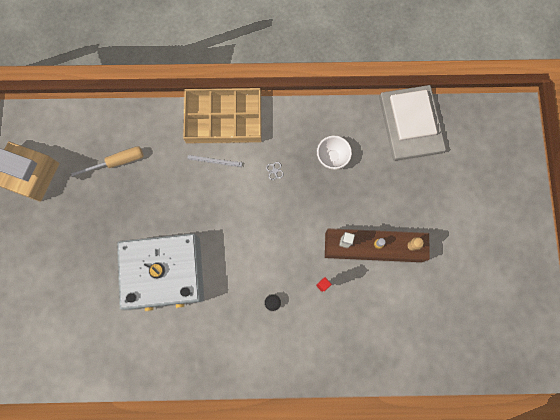

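View pics/wrist0.png

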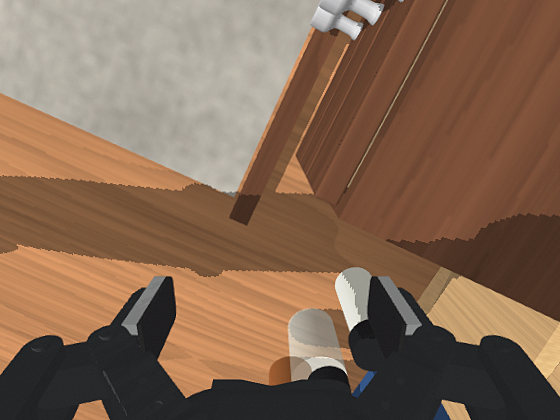

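The white square-topped tool stands in the stand's end hole: top (347,240), scene (261,175). Things that could be mistaken for it:
- the red look-alike, top (324,285), scene (310,185)
- the punch, top (380,243)
- the burnisher, top (416,244)

By the description I choose the white one. Next I'll take close crops to check that and measure.

```bash
cat > h.py <<'E'
import numpy as np, cv2
from scipy.spatial.transform import Rotation as R
from workcell import *
def K(c):
    f=210/np.tan(np.radians(c["vertical_fov"]/2)); return np.array([[f,0,c["cx"]],[0,f,c["cy"]],[0,0,1]])
def extr(name,st=None):
    c=calibration(name)
    if name!="wrist":
        Rm=cv2.Rodrigues(np.array(c["rvec"]))[0]; t=np.array(c["tvec"]); return Rm,t
    M=np.array(c["mount"]); T=np.eye(4); w,x,y,z=st["tcp_rot"]; T[:3,:3]=R.from_quat([x,y,z,w]).as_matrix(); T[:3,3]=st["eef_pos"]
    W=np.linalg.inv(T@M); return W[:3,:3],W[:3,3]
def ray(name,px,st=None):
    c=calibration(name); Rm,t=extr(name,st)
    u=cv2.undistortPoints(np.array([[px]],float),K(c),np.array(c["distortion"]))[0,0]
    d=Rm.T@np.array([u[0],u[1],1]); return -Rm.T@t, d/np.linalg.norm(d)
def onz(name,px,z,st=None):
    o,d=ray(name,px,st); return o+d*(z-o[2])/d[2]
def tri(rays):
    A=np.zeros((3,3));b=np.zeros(3)
    for o,d in rays:
        P=np.eye(3)-np.outer(d,d);A+=P;b+=P@o
    x=np.linalg.solve(A,b); return x,[float(np.linalg.norm((np.eye(3)-np.outer(d,d))@(x-o))) for o,d in rays]
def proj(name,X,st=None):
    c=calibration(name); Rm,t=extr(name,st)
    return cv2.projectPoints(np.array([X],float).reshape(-1,1,3),cv2.Rodrigues(Rm)[0],t,K(c),np.array(c["distortion"]))[0][:,0]
def crop(img,x0,y0,x1,y1,s,fn):
    cv2.imwrite(fn,cv2.resize(img[y0:y1,x0:x1],None,fx=s,fy=s,interpolation=cv2.INTER_CUBIC))
E
python3 - <<'E'
import cv2
a=cv2.imread("pics/top0.png");b=cv2.imread("pics/scene0.png")
def c(i,x0,y0,x1,y1,s): return cv2.resize(i[y0:y1,x0:x1],None,fx=s,fy=s,interpolation=cv2.INTER_CUBIC)
cv2.imwrite("pics/c1.png",c(a,310,220,440,300,6)); cv2.imwrite("pics/c2.png",c(a,105,225,215,315,6))
cv2.imwrite("pics/c3.png",c(b,205,120,325,220,6)); cv2.imwrite("pics/c4.png",c(b,345,255,495,385,5))
E
```

```text
(no output)
```

View pics/c1.png

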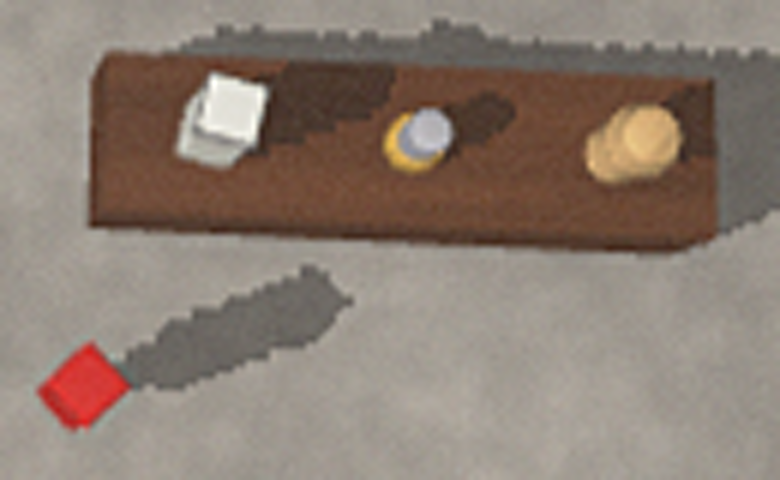

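View pics/c2.png

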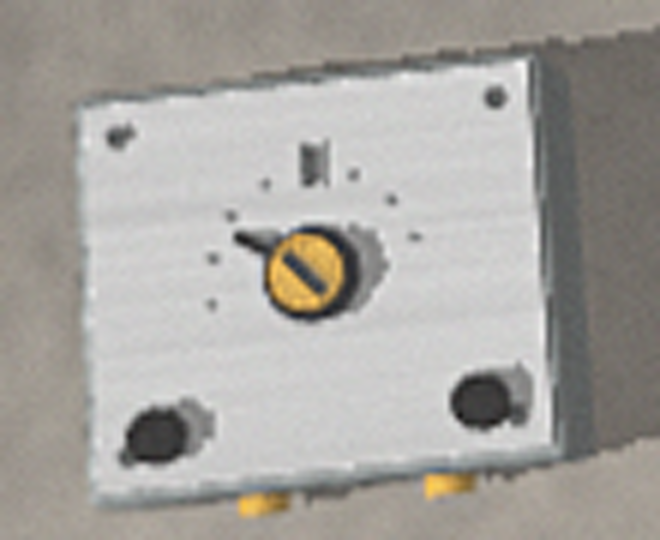

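View pics/c3.png

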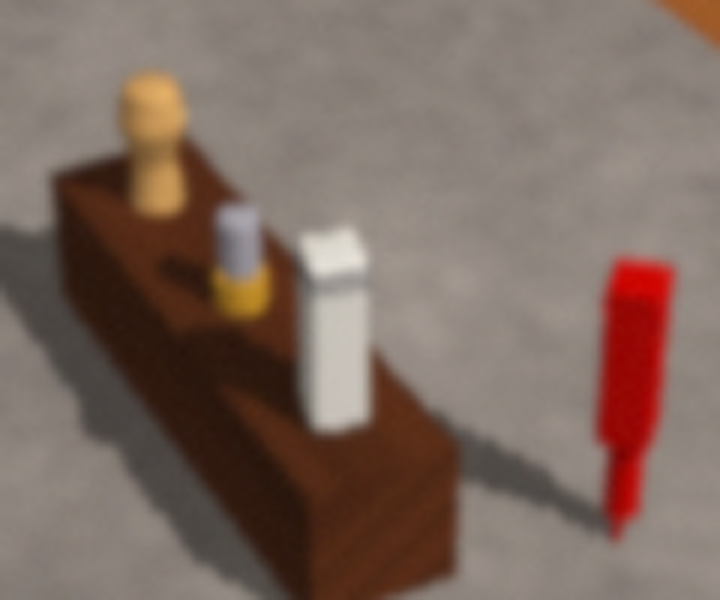

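View pics/c4.png

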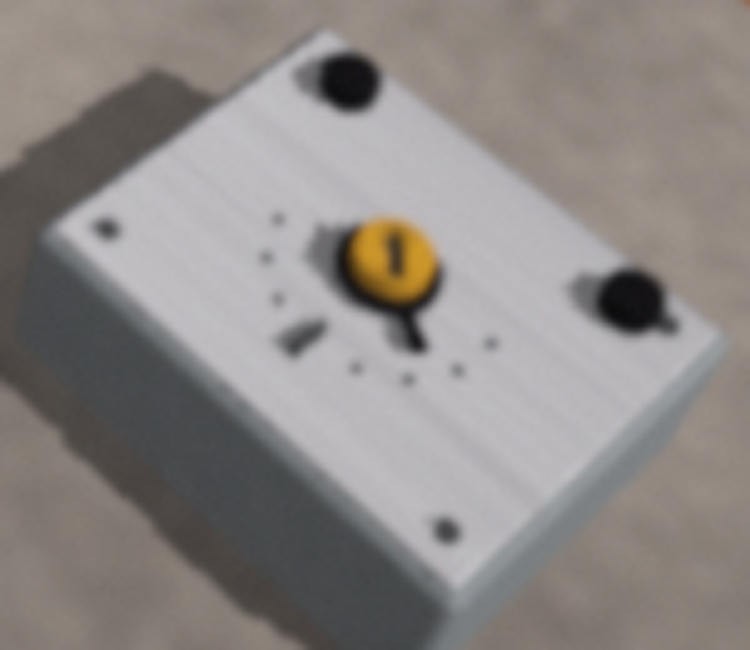

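The crops confirm it: the white square handle is at top (350,238), scene (260,162). The red one stands free on the bench. On the unit, the screw is at top (156,270), the rib at (157,252), the pointer tip at (145,265), and the slot is clearly visible.

```bash
python3 - <<'E'
from h import *
np.set_printoptions(precision=1,suppress=True)
T=lambda x,y:(310+(x+.5)/6-.5,220+(y+.5)/6-.5)
S=lambda x,y:(205+(x+.5)/6-.5,120+(y+.5)/6-.5)
T2=lambda x,y:(105+(x+.5)/6-.5,225+(y+.5)/6-.5)
S2=lambda x,y:(345+(x+.5)/5-.5,255+(y+.5)/5-.5)
def both(n,t,s):
    print(n,*tri([ray("top",t),ray("scene",s)]))
both("tooltop",T(238,107),S(333,252))
both("punch",T(432,131),S(238,213))
both("screw",T2(306,273),S2(396,258))
both("rib",T2(313,165),S2(300,335))
both("ptrtip",T2(238,237),S2(420,346))
# square edges in top
q=[T(212,72),T(270,88),T(259,141),T(197,129)]
P=[onz("top",p,109+8) for p in q]; print("tool sq",P)
print("stand top corners",[onz("top",T(*p),55) for p in [(107,52),(716,78),(716,240),(90,225)]])
print("unit corners",[onz("top",T2(*p),60) for p in [(78,104),(533,57),(557,457),(93,500)]])
print("slot ends",[onz("top",T2(*p),73) for p in [(286,255),(324,292)]],onz("top",T2(306,273),73))
print("rib",[onz("top",T2(*p),62) for p in [(313,186),(313,145)]],"ptr",onz("top",T2(238,237),64))
print("brooch",onz("top",(275,171),2),"cap",onz("top",(273,302),20),"red",onz("top",T(85,385),104))
print("home proj",proj("top",[286,-611,404]))
E
```

```text
tooltop [ 539.3 -142.4  115.9] [0.27965764316173386, 0.27965764316168373]
punch [ 535.3 -206.2   90.2] [0.5340016768534448, 0.5340016768534256]
screw [489.9 214.8  69.5] [0.14455474080490635, 0.1445547408048996]
rib [524.9 215.6  61.2] [0.45246185239073233, 0.4524618523907582]
ptrtip [502.1 237.4  64.7] [0.2587781858068204, 0.25877818580680634]
tool sq [array([ 550., -135.,  117.]), array([ 544.9, -152.2,  117. ]), array([ 529. , -148.2,  117. ]), array([ 532.9, -129.9,  117. ])]
stand top corners [array([ 566.7, -110. ,   55. ]), array([ 555.4, -305.8,   55. ]), array([ 503.3, -302. ,   55. ]), array([ 511. , -102.8,   55. ])]
unit corners [array([545.4, 291.3,  60. ]), array([558.3, 147.5,  60. ]), array([432.6, 137.4,  60. ]), array([421.9, 280.3,  60. ])]
slot ends [array([495.4, 220.2,  73. ]), array([483.8, 208. ,  73. ])] [489.7 213.8  73. ]
rib [array([517.9, 215.5,  62. ]), array([530.9, 215.9,  62. ])] ptr [502.  237.8  64. ]
brooch [698.5  -9.6   2. ] cap [428.4  -2.7  20. ] red [458.3 -95.2 104. ]
home proj [[827.2 424.1]]
```

```bash
cat >> h.py <<'E'
def pose(st=None):
    st=st or read_state(); w,x,y,z=st["tcp_rot"]; return np.array(st["eef_pos"]),R.from_quat([x,y,z,w]).as_matrix()
def move(goal,yaw=None,st=None):
    "cm shift in tool axes to goal (TCP world mm), twist deg to bring jaw axis to yaw deg (mod 180)"
    p,M=pose(st); d=M.T@(np.array(goal)-p)/10
    y=np.degrees(np.arctan2(M[1,1],M[0,1])); tw=0 if yaw is None else -(((yaw-y)+90)%180-90)
    return np.round(d,2),round(tw,1)
def rep():
    s=read_state();p,M=pose(s); print("t",round(s["time_s"],2),"tcp",p.round(1),"jaw yaw",round(np.degrees(np.arctan2(M[1,1],M[0,1])),2),"xaxis",M[:,0].round(4),"F",np.round(s["contact_force"],2),"T",np.round(s["ft_torque"],3),"w",round(s["width"],1),"q",np.round(s["q"],2))
E
python3 - <<'E'
from h import *
rep(); p,M=pose(); print(M.round(3)); 
print(move([520,-150,400],-16.5),move([520,-150,400],73.5))
E
```

```text
t 0.15 tcp [ 286.1 -611.2  404. ] jaw yaw -64.92 xaxis [-6.0e-04  1.2e-03 -1.0e+00] F [ 0.63 -0.05 -0.02] T [ 0.025 -0.048  0.024] w 85.5 q [ 1.02  0.48  0.02  1.56 -0.01  1.11 -0.08]
[[-0.001  0.424 -0.906]
 [ 0.001 -0.906 -0.424]
 [-1.    -0.001  0.   ]]
(array([  0.44, -31.85, -40.73]), np.float64(-48.4)) (array([  0.44, -31.85, -40.73]), np.float64(41.6))
```

```bash
python3 -m creep '[[[60,0.4,-31.8,-40.7,-48.5],[60,0.4,-31.8,-40.7,-48.5],[60,0.4,-31.8,-40.7,-48.5],[60,0.4,-31.8,-40.7,-48.5],[60,0.4,-31.8,-40.7,-48.5]]]' 30; python3 - <<'E'
from h import *
rep(); print(move([520,-140,380],-16.5))
E
```

```text
time_s: 0.78
eef_pos: [428.0, -330.7, 402.0]
tcp_rot: [0.424, 0.565, 0.425, -0.565]
contact_force: [1.6, 0.3, 0.1]
width: 51.1
t 0.78 tcp [ 428.  -330.7  402. ] jaw yaw -16.18 xaxis [-6.0e-04  1.1e-03 -1.0e+00] F [1.6  0.34 0.06] T [-0.044 -0.058  0.01 ] w 51.1 q [ 0.77  0.28 -0.27  1.86  0.08  1.01  0.18]
(array([  2.22,   3.52, -20.88]), np.float64(0.3))
```

```bash
python3 -m creep '[[[40,3,5,-21.2,0.3],[40,3,5,-21.2,0.3],[40,3,5,-21.2,0.3],[40,3,5,-21.2,0.3],[40,3,5,-21.2,0.3]]]'; python3 - <<'E'
from h import *
s=read_state(); im=get_image("wrist"); rep(); cv2.imwrite("pics/w1.png",im)
import pickle; pickle.dump(s,open("s1.pkl","wb"))
E
```

```text
time_s: 1.4
eef_pos: [536.1, -137.6, 371.7]
tcp_rot: [0.424, 0.566, 0.426, -0.565]
contact_force: [-0.3, -0.1, 0.7]
width: 34.0
t 1.45 tcp [ 535.4 -140.   371.8] jaw yaw -16.33 xaxis [-0.0014  0.0015 -1.    ] F [-0.67 -0.88 -0.77] T [-0.073  0.015  0.03 ] w 34.2 q [ 0.44  0.34 -0.36  1.86  0.14  0.97 -0.27]
```

View pics/w1.png

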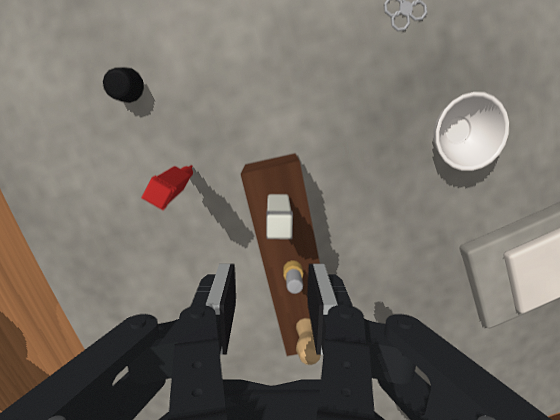

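The wrist view shows the white handle's top face at about (280,227), square to the jaws. The red tool is at (165,190) and the cap at (123,85). I'll measure from a closer crop.

```bash
python3 - <<'E'
from h import *
im=cv2.imread("pics/w1.png"); crop(im,235,140,335,300,4,"pics/w1c.png"); crop
E
```

```text
(no output)
```

View pics/w1c.png

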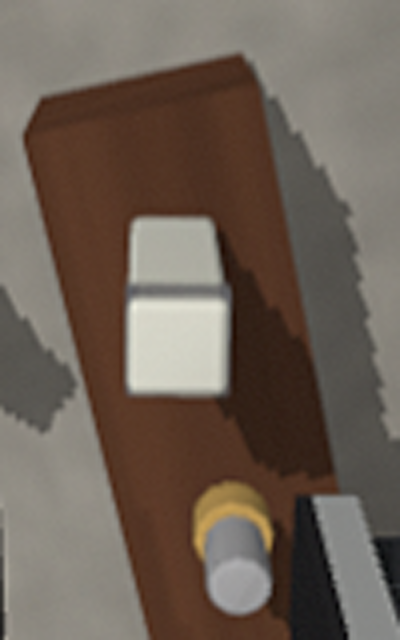

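```bash
python3 - <<'E'
from h import *
import pickle; s=pickle.load(open("s1.pkl","rb"))
np.set_printoptions(precision=2,suppress=True)
C=lambda x,y:(235+(x+.5)/4-.5,140+(y+.5)/4-.5)
T=lambda x,y:(310+(x+.5)/6-.5,220+(y+.5)/6-.5)
S=lambda x,y:(205+(x+.5)/6-.5,120+(y+.5)/6-.5)
print(tri([ray("wrist",C(178,345),s),ray("top",T(238,107))]),tri([ray("wrist",C(178,345),s),ray("scene",S(333,252))]),tri([ray("wrist",C(178,345),s),ray("scene",S(333,252)),ray("top",T(238,107))]))
P=[onz("wrist",C(*p),117,s) for p in [(127,297),(229,297),(228,394),(128,394)]]; print(np.array(P),np.mean(P,0))
for i in range(4):
    d=P[(i+1)%4]-P[i]; print(np.degrees(np.arctan2(d[1],d[0])),np.linalg.norm(d))
Q=[onz("wrist",C(*p),55,s) for p in [(131,217),(212,217)]]; print("handle bottom edge",Q)
print("stand",[onz("wrist",C(*p),55,s) for p in [(28,138),(252,85)]])
E
```

```text
(array([ 541.1 , -144.17,  103.65]), [0.23658150564942274, 0.23658150564937647]) (array([ 541.82, -138.33,  119.29]), [0.38756521046756315, 0.38756521046774833]) (array([ 540.32, -141.2 ,  116.11]), [2.0942379638706803, 0.8338359469712907, 1.5550645235713505])
[[ 535.81 -128.37  117.  ]
 [ 552.89 -133.3   117.  ]
 [ 548.01 -150.77  117.  ]
 [ 530.87 -145.82  117.  ]] [ 541.89 -139.56  117.  ]
-16.09754681226935 17.777339122217604
-105.60572596546608 18.135181833247174
163.8917923062836 17.841043171027987
74.19306561551565 18.131427299946107
handle bottom edge [array([ 535.45, -129.42,   55.  ]), array([ 552.45, -134.32,   55.  ])]
stand [array([ 519.1, -106.5,   55. ]), array([ 568.25, -108.83,   55.  ])]
```

```bash
python3 - <<'E'
from h import *
rep(); print(move([541.3,-140.2,290],-16))
E
```

```text
t 1.45 tcp [ 535.4 -140.   371.8] jaw yaw -16.33 xaxis [-0.0014  0.0015 -1.    ] F [-0.67 -0.88 -0.77] T [-0.073  0.015  0.03 ] w 34.2 q [ 0.44  0.34 -0.36  1.86  0.14  0.97 -0.27]
(array([ 8.18,  0.59, -0.14]), np.float64(-0.3))
```

```bash
python3 -m creep '[[[40,8.2,0.6,-0.15,-0.3],[40,8.2,0.6,-0.15,-0.3],[40,8.2,0.6,-0.15,-0.3],[40,8.2,0.6,-0.15,-0.3]]]'; python3 - <<'E'
from h import *
s=read_state(); im=get_image("wrist"); rep(); cv2.imwrite("pics/w2.png",im)
import pickle; pickle.dump(s,open("s2.pkl","wb"))
print(move([541.3,-140.2,245],-16))
E
```

```text
time_s: 1.95
eef_pos: [541.6, -141.1, 290.9]
tcp_rot: [0.425, 0.565, 0.425, -0.565]
contact_force: [0.2, -0.4, -0.5]
width: 34.4
t 2.0 tcp [ 541.8 -140.9  291.2] jaw yaw -16.1 xaxis [ 8.e-04  7.e-04 -1.e+00] F [-0.2   0.1   0.06] T [-0.007 -0.018 -0.008] w 34.1 q [ 0.41  0.45 -0.34  1.92  0.2   0.81 -0.32]
(array([ 4.62, -0.07, -0.05]), np.float64(-0.1))
```

View pics/w2.png

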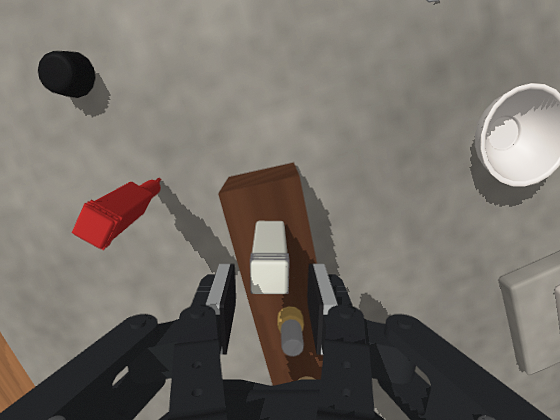

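```bash
python3 - <<'E'
from h import *
import pickle; s=pickle.load(open("s2.pkl","rb"));s1=pickle.load(open("s1.pkl","rb"))
P=[onz("wrist",p,117,s) for p in [(251,257),(289,257),(290,293),(250,293)]];print(np.mean(P,0))
print(tri([ray("wrist",(270,274.5),s),ray("wrist",(279.4,226.2),s1)]))
E
```

```text
[ 542.74500059 -138.13635634  117.        ]
(array([ 541.10605282, -143.8719839 ,  104.76843744]), [0.059845042109309514, 0.05984504210933785])
```

```bash
python3 -m creep '[[[40,2.5,0,-0.05,0],[40,4.6,0,-0.05,0],[40,4.6,0,-0.05,0]]]'; python3 - <<'E'
from h import *
s=read_state(); im=get_image("wrist"); rep(); cv2.imwrite("pics/w3.png",im)
E
```

```text
time_s: 2.38
eef_pos: [541.6, -140.7, 245.3]
tcp_rot: [0.425, 0.565, 0.425, -0.565]
contact_force: [0.3, 0.4, -0.3]
width: 33.9
t 2.42 tcp [ 542.1 -140.6  246.1] jaw yaw -16.12 xaxis [ 1.4e-03  4.0e-04 -1.0e+00] F [1.57 0.66 0.12] T [ 0.002  0.006 -0.016] w 34.3 q [ 0.4   0.51 -0.32  1.94  0.24  0.72 -0.35]
```

View pics/w3.png

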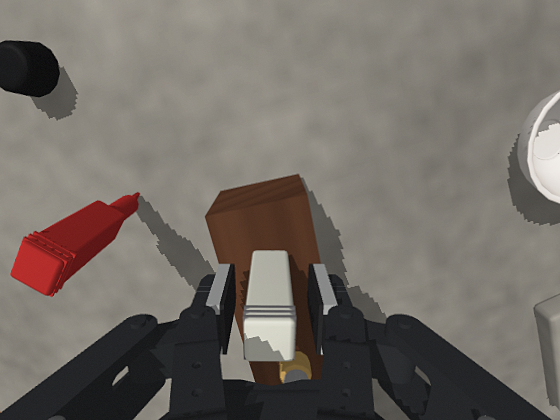

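```bash
python3 -m creep '[[[40,0,-0.15,0,0],[0,0,-0.15,0,0],[0,0,-0.15,0,0],[0,0,-0.15,0,0],[0,0,-0.15,0,0]]]' 45; python3 - <<'E'
from h import *
rep()
E
```

```text
time_s: 3.05
eef_pos: [541.1, -140.3, 247.3]
tcp_rot: [0.426, 0.566, 0.424, -0.564]
contact_force: [-1.8, 0.8, 6.7]
width: 17.5
t 3.05 tcp [ 541.1 -140.3  247.3] jaw yaw -16.13 xaxis [ 3.e-03 -3.e-04 -1.e+00] F [-1.81  0.83  6.68] T [ 0.004  0.373 -0.021] w 17.5 q [ 0.4   0.51 -0.32  1.95  0.24  0.72 -0.35]
```

```bash
python3 -m creep '[[[0,-3,0,0,0],[0,-7,0,0,0],[0,-12,0,0,0],[0,-14,0,0,0],[0,-14,0,0,0]]]'; python3 - <<'E'
from h import *
s=read_state(); im=get_image("wrist"); rep(); cv2.imwrite("pics/w4.png",im); cv2.imwrite("pics/w4s.png",get_image("scene"))
b=cv2.imread("pics/w4s.png"); crop(b,180,60,380,210,4,"pics/w4s.png")
E
```

```text
time_s: 3.68
eef_pos: [541.1, -140.3, 389.1]
tcp_rot: [0.427, 0.567, 0.423, -0.564]
contact_force: [-0.1, -0.1, -1.2]
width: 17.2
t 3.73 tcp [ 540.6 -140.3  387.5] jaw yaw -16.13 xaxis [ 3.9e-03 -7.0e-04 -1.0e+00] F [-0.06 -0.42 -1.27] T [0.007 0.084 0.009] w 17.7 q [ 0.44  0.33 -0.37  1.84  0.14  1.   -0.27]
```

View pics/w4.png

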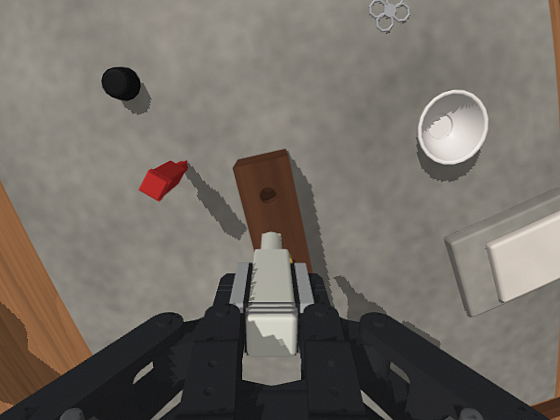

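View pics/w4s.png

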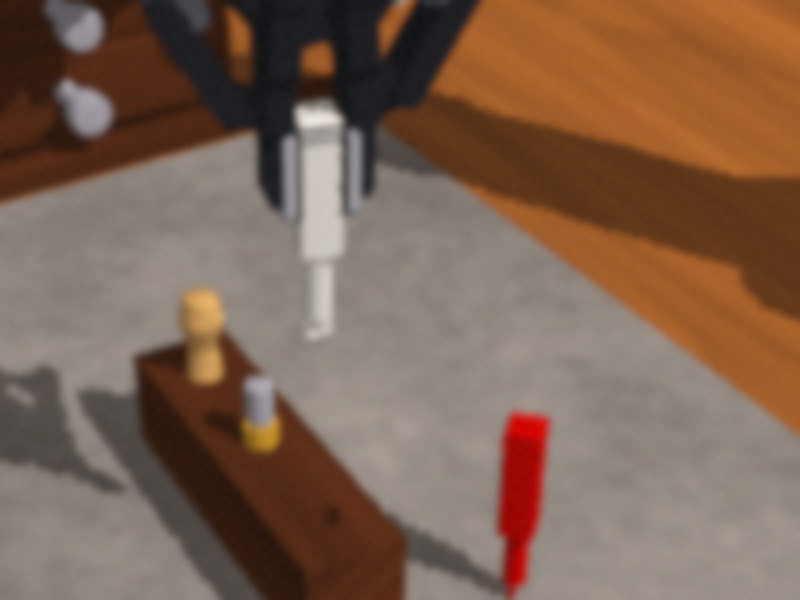

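```bash
python3 - <<'E'
from h import *
im=cv2.imread("pics/w4.png"); crop(im,225,170,325,260,7,"pics/w4c.png")
s=read_state(); print(onz("wrist",(267.5,194),55,s)); rep()
p,M=pose(s)
for h in (-.5,): pass
for yy in (-6,6):
    print(proj("wrist",p+M@np.array([234.3,yy,0]),s),proj("wrist",p+M@np.array([224.3,yy,0]),s))
E
```

```text
[ 539.44037968 -136.72737371   55.        ]
t 3.77 tcp [ 540.3 -140.3  386.5] jaw yaw -16.13 xaxis [ 1.9e-03 -2.0e-04 -1.0e+00] F [-0.96  0.91 -0.24] T [ 0.025 -0.037 -0.028] w 17.7 q [ 0.44  0.33 -0.37  1.84  0.14  1.   -0.27]
[[260.49945046 235.4202415 ]] [[260.02174117 241.26568064]]
[[279.04681491 235.42385587]] [[279.41204602 241.26955729]]
```

View pics/w4c.png

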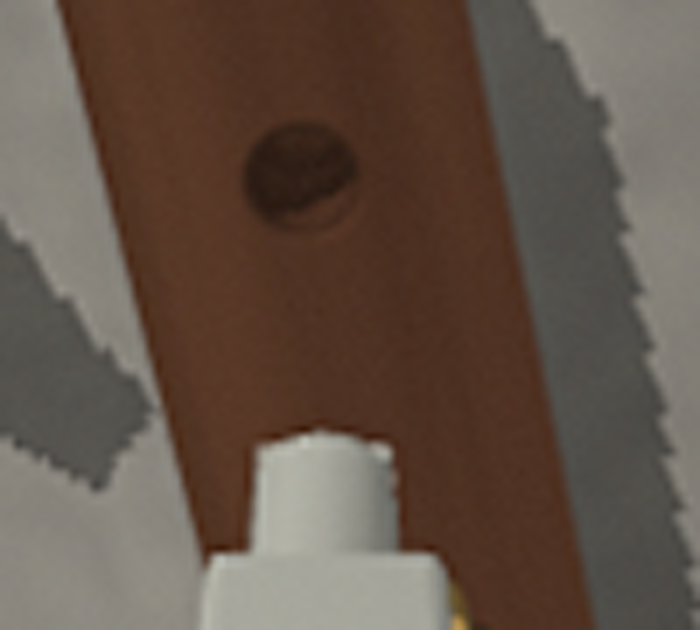

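The tool is lifted with its blade width along the jaw axis, and its hole shows at (267,194). Next I move to a viewing pose beside the screw.

```bash
python3 - <<'E'
from h import *
rep(); print(move([526,180,372],46.4))
E
```

```text
t 3.77 tcp [ 540.3 -140.3  386.5] jaw yaw -16.13 xaxis [ 1.9e-03 -2.0e-04 -1.0e+00] F [-0.96  0.91 -0.24] T [ 0.025 -0.037 -0.028] w 17.7 q [ 0.44  0.33 -0.37  1.84  0.14  1.   -0.27]
(array([  1.44, -10.27, -30.37]), np.float64(-62.5))
```

```bash
python3 -m creep '[[[0,1.4,-10.3,-30.4,-62.5],[0,1.4,-10.3,-30.4,-62.5],[0,1.4,-10.3,-30.4,-62.5],[0,1.4,-10.3,-30.4,-62.5],[0,1.4,-10.3,-30.4,-62.5]]]'; python3 - <<'E'
from h import *
rep(); print(move([526,180,372],46.4))
E
```

```text
time_s: 4.4
eef_pos: [525.5, 173.0, 371.1]
tcp_rot: [0.635, 0.31, 0.635, -0.311]
contact_force: [0.9, -0.4, -0.8]
width: 17.6
t 4.4 tcp [525.5 173.  371.1] jaw yaw 37.93 xaxis [-3.e-04 -8.e-04 -1.e+00] F [ 0.95 -0.36 -0.75] T [-0.017 -0.004  0.036] w 17.6 q [ 0.1   0.39 -0.66  1.85  0.28  1.   -0.02]
(array([-0.09,  0.47, -0.52]), np.float64(-8.5))
```

```bash
python3 -m creep '[[[0,0,0.5,-0.5,-8.5],[0,0,0.5,-0.5,-8.5]]]'; python3 - <<'E'
from h import *
import pickle
s=read_state(); im=get_image("wrist"); cv2.imwrite("pics/w5.png",im); pickle.dump(s,open("s5.pkl","wb")); rep()
crop(im,200,90,380,300,4,"pics/w5c.png")
E
```

```text
time_s: 4.65
eef_pos: [525.7, 180.8, 369.3]
tcp_rot: [0.656, 0.261, 0.658, -0.263]
contact_force: [1.0, -0.6, -0.9]
width: 17.5
t 4.7 tcp [526.1 179.5 369.5] jaw yaw 46.26 xaxis [-0.003  -0.0015 -1.    ] F [-0.08 -0.8  -0.66] T [-0.003 -0.062 -0.009] w 17.8 q [ 0.11  0.4  -0.69  1.84  0.3   1.01  0.1 ]
```

View pics/w5.png

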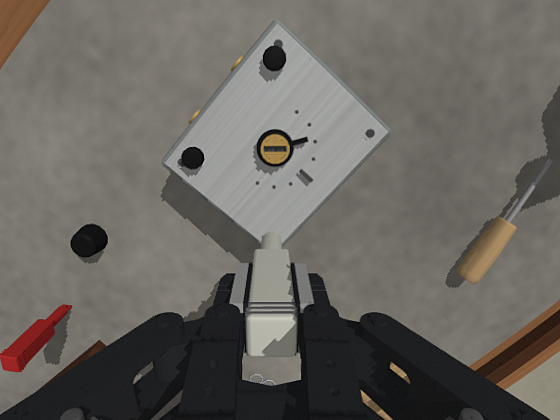

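The wrist view shows the slotted screw at (275,148) with the slot level. The pointer tip is at (307,140) and the rib at (305,177).

```bash
python3 - <<'E'
from h import *
im=cv2.imread("pics/w5.png"); crop(im,240,95,340,205,6,"pics/w5c.png"); crop(im,245,220,300,262,12,"pics/w5d.png")
E
```

```text
(no output)
```

View pics/w5c.png

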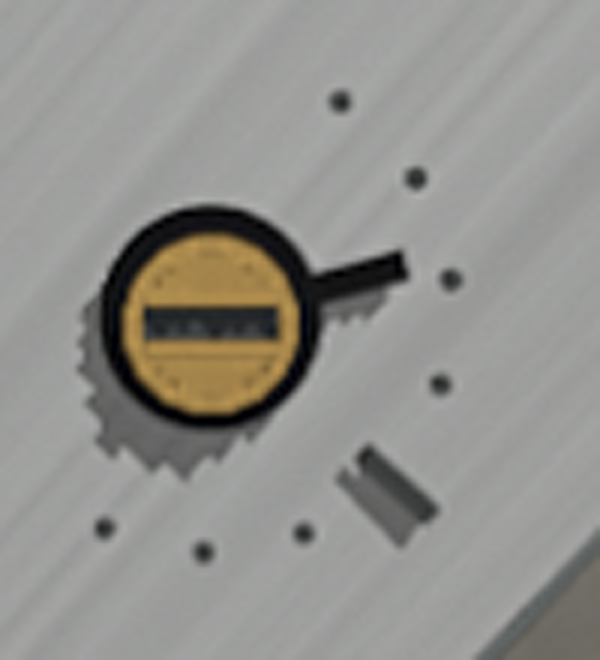

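View pics/w5d.png

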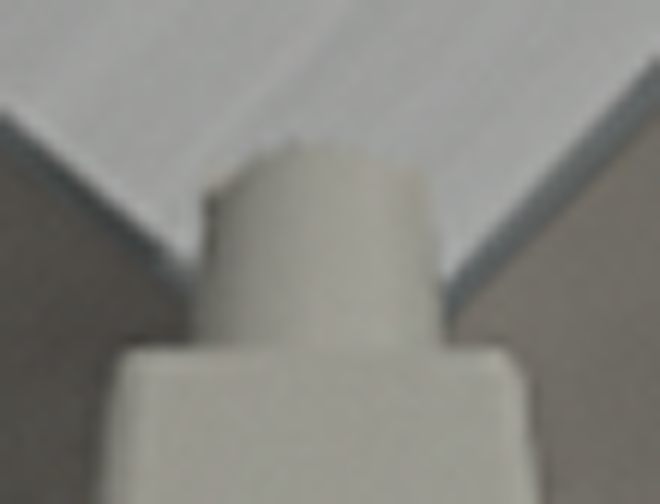

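```bash
python3 - <<'E'
from h import *
import pickle; s=pickle.load(open("s5.pkl","rb"))
np.set_printoptions(precision=2,suppress=True)
C=lambda x,y:(240+(x+.5)/6-.5,95+(y+.5)/6-.5)
T2=lambda x,y:(105+(x+.5)/6-.5,225+(y+.5)/6-.5)
S2=lambda x,y:(345+(x+.5)/5-.5,255+(y+.5)/5-.5)
ang=lambda a,b:np.degrees(np.arctan2(*(b-a)[1::-1]))
c=onz("wrist",C(211.5,324),73,s); print("screw",c, tri([ray("wrist",C(211.5,324),s),ray("top",T2(306,273)),ray("scene",S2(396,258))]))
print("slot",ang(onz("wrist",C(145,324),73,s),onz("wrist",C(280,323),73,s)))
# disc center: black disc
d=onz("wrist",C(211.5,317),65,s); print("disc",d, onz("wrist",C(211.5,324),73,s))
for z in (62,64,66):
  print("ptr",z,ang(c,onz("wrist",C(402,265),z,s)),np.linalg.norm((onz("wrist",C(402,265),z,s)-c)[:2]), ang(onz("wrist",C(320,288),z,s),onz("wrist",C(402,265),z,s)))
for z in (61,62,63):
  a=onz("wrist",C(364,453),z,s);b=onz("wrist",C(430,518),z,s); print("rib",z,ang(c,(a+b)/2),ang(a,b),np.linalg.norm((a-c)[:2]),np.linalg.norm((b-c)[:2]))
dots=[onz("wrist",C(*q),60,s) for q in [(340,101),(416,178),(451,280),(441,385),(304,533),(203,552),(104,528)]]
print([ang(c,q).round(1) for q in dots],[np.linalg.norm((q-c)[:2]).round(1) for q in dots])
cx=np.array(dots)[:,:2]; A=np.c_[2*cx,np.ones(len(cx))]; sol=np.linalg.lstsq(A,(cx**2).sum(1),rcond=None)[0]; print("dot circle centre",sol[:2])
E
```

```text
screw [493.4  216.09  73.  ] (array([491.53, 215.29,  71.02]), [2.147720486004399, 1.878223238278345, 0.5446647949883295])
slot 46.97077402735243
disc [493.43 216.15  65.  ] [493.4  216.09  73.  ]
ptr 62 61.12634269454349 26.560117306714858 62.25496718658074
ptr 64 61.59097778349136 26.408886927282616 62.2549671865809
ptr 66 62.06093366135292 26.25941320075977 62.25496718658072
rib 61 4.256939466250517 2.487581963757591 28.55469558709562 41.710852843031006
rib 62 4.3797654293167305 2.487581963757681 28.374063612171753 41.48195878157065
rib 63 4.504040068417288 2.4875819637576466 28.193634737296968 41.25319997020703
[np.float64(105.1), np.float64(79.8), np.float64(54.5), np.float64(29.5), np.float64(-20.2), np.float64(-45.2), np.float64(-70.0)] [np.float64(32.8), np.float64(32.9), np.float64(32.9), np.float64(33.2), np.float64(33.3), np.float64(33.4), np.float64(33.4)]
dot circle centre [493.59 215.85]
```

```bash
python3 - <<'E'
from h import *
im=cv2.imread("pics/w5.png"); crop(im,225,222,321,364,4,"pics/w5e.png")
cv2.imwrite("pics/s5.png",get_image("scene")); b=cv2.imread("pics/s5.png"); crop(b,340,170,500,290,5,"pics/s5c.png")
E
```

```text
(no output)
```

View pics/w5e.png

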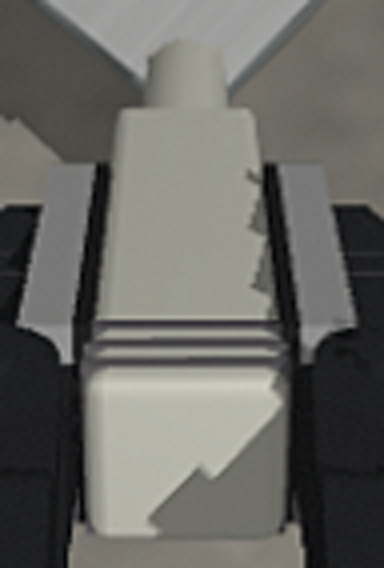

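View pics/s5c.png

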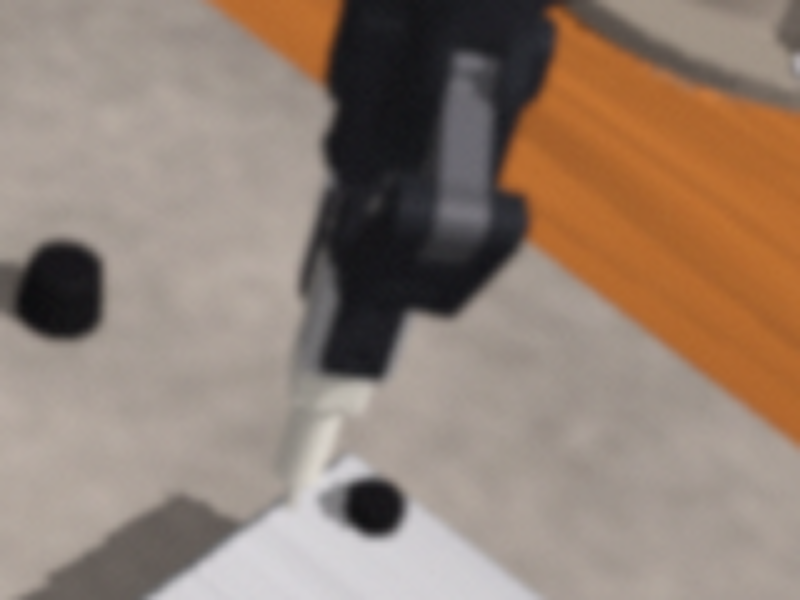

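```bash
python3 - <<'E'
from h import *
import pickle; s=pickle.load(open("s5.pkl","rb"))
from scipy.optimize import least_squares
np.set_printoptions(precision=2,suppress=True)
C=lambda x,y:(225+(x+.5)/4-.5,222+(y+.5)/4-.5)
p,M=pose(s)
obs=np.array([C(118,110),C(254,110),C(87,535),C(288,535),C(149,60),C(229,60)])
def model(v):
    dx,dy,dz,ry,rz=v
    e=234.3+dx; L=np.array([[42,-9,-9],[42,9,-9],[104,-9,9],[104,9,9]],float)
    X=[[e-a,dy+b+rz*(a-72),dz+c+ry*(a-72)] for a,b,c in L]
    # shank silhouette at height ~20
    X+= [[e-20,dy+b+rz*(20-72),dz+ry*(20-72)] for b in(-6.2,6.2)]
    return proj("wrist",(p+(M@np.array(X).T).T),s)
def f(v):
    r=model(v)-obs; r[4:,1]=0; return np.r_[r.ravel(),v[0]/1.,v[1]*.05,v[2]*.05,v[3]*100,v[4]*100]
r=least_squares(f,np.zeros(5)); print(r.x, (model(r.x)-obs))
v=r.x; e=234.3+v[0]; tip=np.array([e,v[1]-72*v[4],v[2]-72*v[3]]); print("tip tool frame",tip, proj("wrist",p+M@tip,s))
E
```

```text
[ 1.21  1.53  1.05 -0.02 -0.  ] [[ 0.22 -0.99]
 [ 0.54 -0.99]
 [ 0.72  0.78]
 [-0.8   0.78]
 [-0.79 11.48]
 [ 0.04 11.48]]
tip tool frame [235.51   1.64   2.6 ] [[271.5  236.51]]
```

```bash
python3 - <<'E'
from h import *
import pickle; s=pickle.load(open("s5.pkl","rb"))
p,M=pose(s); print(M.T@(np.array([493.4,216.1,73])-p)); rep()
E
```

```text
[296.37107004   4.29662111 -47.09090062]
t 4.75 tcp [526.4 178.8 369.8] jaw yaw 46.17 xaxis [-0.0024 -0.0018 -1.    ] F [-0.27 -0.98 -0.66] T [-0.035 -0.012 -0.033] w 17.6 q [ 0.11  0.4  -0.69  1.84  0.3   1.01  0.1 ]
```

```bash
python3 -m creep '[[[0,3,0.27,-2.7,-0.8],[0,4.6,0.27,-2.7,-0.8],[0,4.6,0.27,-2.7,-0.8]]]'; python3 - <<'E'
from h import *
import pickle
s=read_state(); im=get_image("wrist"); cv2.imwrite("pics/w6.png",im); pickle.dump(s,open("s6.pkl","wb")); rep()
crop(im,200,100,350,265,5,"pics/w6c.png")
E
```

```text
time_s: 5.12
eef_pos: [508.8, 197.7, 322.6]
tcp_rot: [0.656, 0.258, 0.659, -0.262]
contact_force: [-0.5, 0.1, 0.6]
width: 17.7
t 5.17 tcp [509.3 198.  323.6] jaw yaw 46.81 xaxis [-0.003  -0.0027 -1.    ] F [ 0.62  0.03 -0.  ] T [0.064 0.055 0.054] w 17.7 q [ 0.05  0.45 -0.68  1.9   0.35  0.91  0.02]
```

View pics/w6c.png

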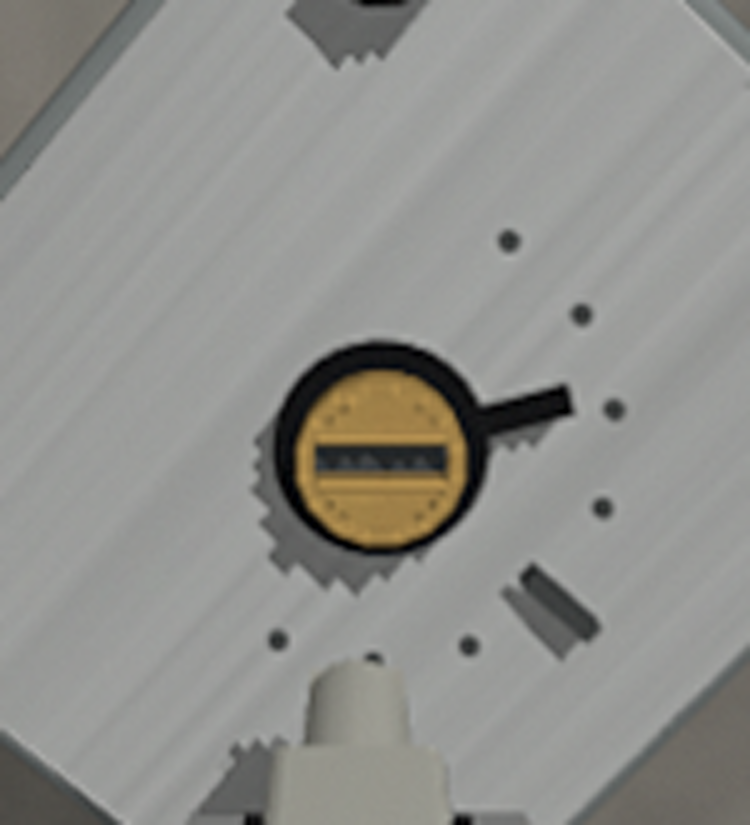

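```bash
cat >> h.py <<'E'
def intool(px,z,s): 
    p,M=pose(s); return M.T@(onz("wrist",px,z,s)-p)
E
python3 - <<'E'
from h import *
import pickle; s=pickle.load(open("s6.pkl","rb"))
C=lambda x,y:(200+(x+.5)/5-.5,100+(y+.5)/5-.5)
np.set_printoptions(precision=2,suppress=True)
print("screw",intool(C(382,458),73,s))
p,M=pose(s); w=lambda t:proj("wrist",p+M@np.array(t,float),s)[0]
for dz in (0,1,2,3):
  # front rim of shank & tip & shoulder front edge
  print(dz,[(w(t)-C(0,0))*5 for t in ([225,1.5,dz-6.2],[225,-4.7,dz],[235,1.5,dz],[235,-4.5,dz],[193,1.5,dz-9])])
E
```

```text
screw [249.59   4.64 -24.26]
0 [array([358.6 , 648.82]), array([308.55, 695.79]), array([358.51, 667.11]), array([312.2, 667.1]), array([358.89, 729.56])]
1 [array([358.59, 656.46]), array([308.62, 703.28]), array([358.5 , 674.32]), array([312.26, 674.31]), array([358.88, 738.41])]
2 [array([358.59, 664.07]), array([308.69, 710.75]), array([358.5 , 681.52]), array([312.32, 681.5 ]), array([358.88, 747.22])]
3 [array([358.59, 671.66]), array([308.76, 718.2 ]), array([358.5 , 688.69]), array([312.38, 688.67]), array([358.87, 755.99])]
```

```bash
python3 -m creep '[[[0,0,0.31,-2.57,0],[0,0.7,0.31,-2.57,0],[0,0.7,0.31,-2.57,0],[0,0.7,0.31,-2.57,0]]]'; python3 - <<'E'
from h import *
import pickle
s=read_state(); im=get_image("wrist"); cv2.imwrite("pics/w7.png",im); pickle.dump(s,open("s7.pkl","wb")); rep()
crop(im,200,150,350,265,5,"pics/w7c.png"); b=get_image("scene"); crop(b,360,190,480,350,5,"pics/s7c.png")
E
```

```text
time_s: 5.68
eef_pos: [493.4, 217.0, 316.7]
tcp_rot: [0.657, 0.259, 0.658, -0.262]
contact_force: [0.4, -0.2, -0.6]
width: 17.5
t 5.72 tcp [493.3 217.1 316.7] jaw yaw 46.72 xaxis [-0.0026 -0.0029 -1.    ] F [-1.09 -0.46  1.35] T [-0.051  0.002  0.013] w 17.2 q [ 0.01  0.45 -0.68  1.93  0.36  0.9  -0.03]
```

View pics/w7c.png

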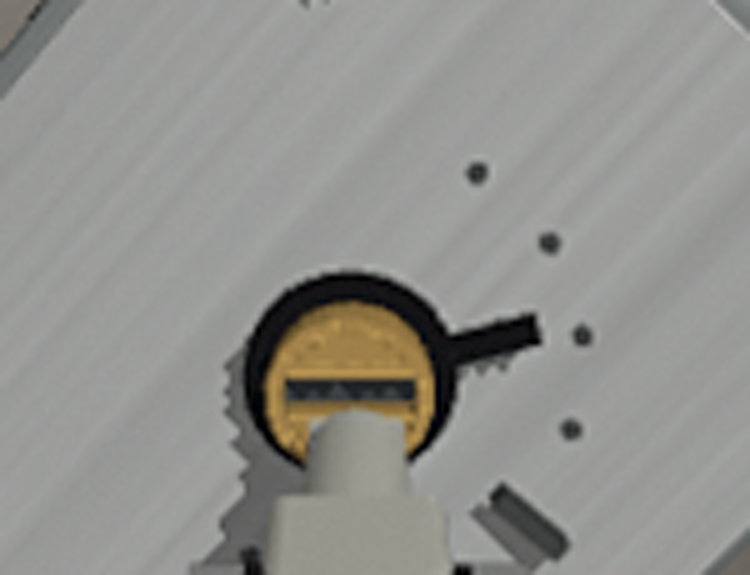

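View pics/s7c.png

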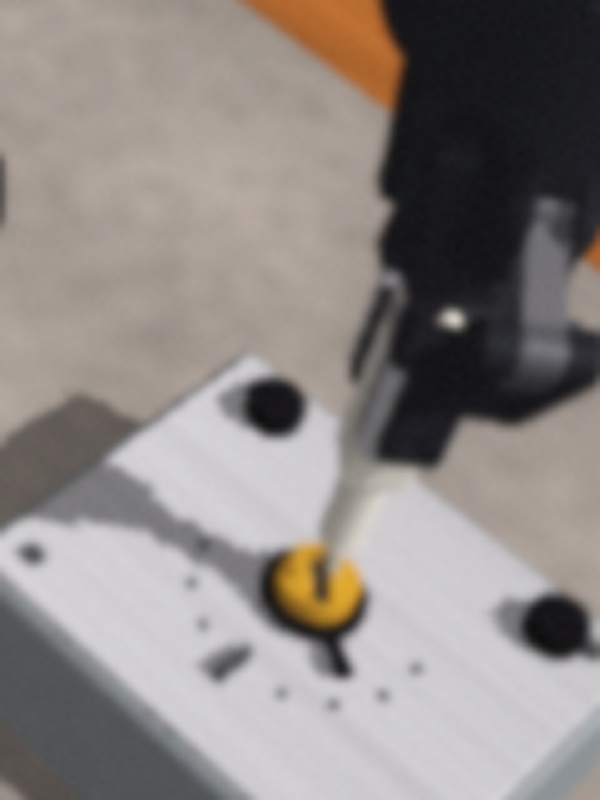

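```bash
python3 - <<'E'
from h import *
import pickle; s=pickle.load(open("s7.pkl","rb"))
C=lambda x,y:(200+(x+.5)/5-.5,150+(y+.5)/5-.5)
np.set_printoptions(precision=2,suppress=True)
print("screw",intool(C(350,390),73,s), intool(C(350,390),70,s))
print("slot ang",[intool(C(285,388),73,s),intool(C(415,391),73,s)])
p,M=pose(s); w=lambda t:proj("wrist",p+M@np.array(t,float),s)[0]
for dz in (0,1,2,3):
  print(dz,[(w(t)-C(0,0))*5 for t in ([225,1.5,dz-6.2],[235,1.5,dz],[235,-4.5,dz],[193,1.5,dz-9])])
E
```

```text
screw [243.69   0.36  -0.59] [246.69   0.35   0.49]
slot ang [array([243.73,  -8.37,  -0.86]), array([243.65,   9.1 ,  -0.46])]
0 [array([358.6 , 398.83]), array([358.5 , 417.13]), array([312.19, 417.11]), array([358.88, 479.58])]
1 [array([358.59, 406.47]), array([358.5 , 424.34]), array([312.26, 424.33]), array([358.88, 488.42])]
2 [array([358.59, 414.09]), array([358.5 , 431.53]), array([312.32, 431.52]), array([358.87, 497.23])]
3 [array([358.58, 421.68]), array([358.49, 438.7 ]), array([312.38, 438.69]), array([358.87, 506.01])]
```

```bash
python3 -m creep '[[[0,0.3,-0.11,-0.21,-0.2],[0,0.6,-0.11,-0.21,-0.2],[0,0.6,-0.11,-0.21,-0.2]]]'; python3 - <<'E'
from h import *
import pickle
s=read_state(); im=get_image("wrist"); cv2.imwrite("pics/w8.png",im); pickle.dump(s,open("s8.pkl","wb")); rep()
crop(im,220,180,340,265,6,"pics/w8c.png"); b=get_image("scene"); crop(b,380,230,460,340,7,"pics/s8c.png")
E
```

```text
time_s: 6.15
eef_pos: [490.8, 217.8, 310.4]
tcp_rot: [0.657, 0.258, 0.658, -0.261]
contact_force: [0.1, 0.8, -0.8]
width: 17.2
t 6.2 tcp [490.9 217.9 310.5] jaw yaw 46.94 xaxis [-0.003  -0.0029 -1.    ] F [-0.05  0.03 -0.08] T [ 0.037 -0.022 -0.012] w 17.2 q [ 0.01  0.45 -0.68  1.94  0.36  0.88 -0.04]
```

View pics/w8c.png

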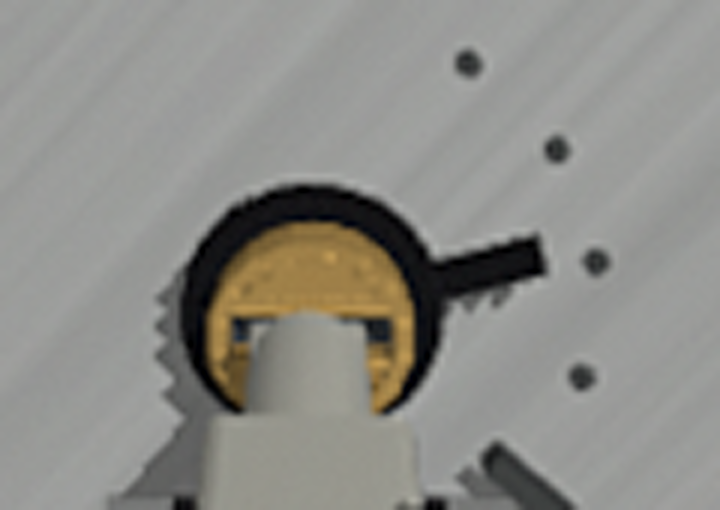

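View pics/s8c.png

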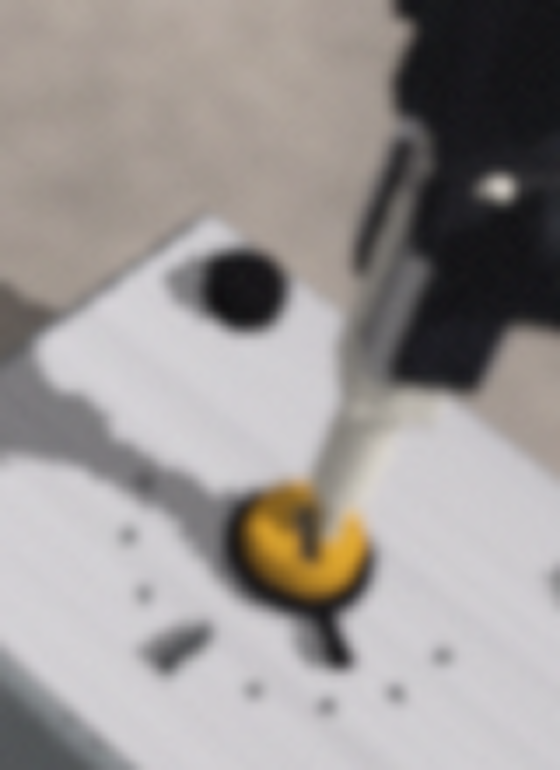

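```bash
python3 - <<'E'
from h import *
import pickle; s=pickle.load(open("s8.pkl","rb"))
C=lambda x,y:(220+(x+.5)/6-.5,180+(y+.5)/6-.5)
np.set_printoptions(precision=2,suppress=True)
print("slot",intool(C(240,328),73,s), intool(C(380,330),73,s))
print("far edge",intool(C(311,315),73,s))
p,M=pose(s); w=lambda t:proj("wrist",p+M@np.array(t,float),s)[0]
for dz in (1,1.5,2): print(dz,[(w(t)-C(0,0))*6 for t in ([225,1.5,dz-6.2],[235,1.5,dz],[193,1.5,dz-9])])
E
```

```text
slot [237.43  -6.19   1.79] [237.36   9.13   1.99]
far edge [237.39   1.58   0.26]
1 [array([310.42, 307.82]), array([310.31, 329.26]), array([310.77, 406.15])]
1.5 [array([310.42, 312.39]), array([310.31, 333.58]), array([310.76, 411.44])]
2 [array([310.42, 316.96]), array([310.31, 337.89]), array([310.76, 416.73])]
```

```bash
python3 -m creep '[[[0,0.2,0,0.05,0],[0,0.35,0,0.05,0],[0,0.35,0,0.05,0]]]'; python3 - <<'E'
from h import *
rep()
E
```

```text
time_s: 6.62
eef_pos: [491.2, 217.5, 307.0]
tcp_rot: [0.657, 0.258, 0.658, -0.261]
contact_force: [-0.4, 0.1, -0.8]
width: 17.4
t 6.62 tcp [491.2 217.5 307. ] jaw yaw 46.94 xaxis [-0.003  -0.0029 -1.    ] F [-0.42  0.14 -0.81] T [-0.009  0.059  0.001] w 17.4 q [ 0.01  0.46 -0.68  1.94  0.37  0.88 -0.04]
```

Nominal contact height and no force yet. I'll go 1.5 mm further.

```bash
python3 -m creep '[[[0,0.15,0,0,0],[0,0.15,0,0,0],[0,0.15,0,0,0]]]'; python3 - <<'E'
from h import *
rep()
E
```

```text
time_s: 7.0
eef_pos: [491.5, 217.4, 305.6]
tcp_rot: [0.657, 0.258, 0.658, -0.261]
contact_force: [1.3, -0.9, -0.0]
width: 17.6
t 7.0 tcp [491.5 217.4 305.6] jaw yaw 46.93 xaxis [-0.0025 -0.0031 -1.    ] F [ 1.28 -0.88 -0.05] T [-0.24  -0.378  0.014] w 17.6 q [ 0.01  0.46 -0.68  1.94  0.37  0.87 -0.05]
```

```bash
python3 -m creep '[[[0,0,0,0.07,0],[0,0.1,0,0.07,0],[0,0.15,0,0.07,0]]]'; python3 - <<'E'
from h import *
rep()
E
```

```text
time_s: 7.38
eef_pos: [491.8, 217.0, 303.9]
tcp_rot: [0.657, 0.258, 0.658, -0.261]
contact_force: [-0.5, -0.8, 0.2]
width: 17.4
t 7.38 tcp [491.8 217.  303.9] jaw yaw 46.94 xaxis [-0.003 -0.003 -1.   ] F [-0.52 -0.83  0.18] T [ 0.007  0.007 -0.047] w 17.4 q [ 0.01  0.46 -0.68  1.94  0.37  0.87 -0.05]
```

The blade is about 3.4 mm into the slot with no push. I'll go slightly deeper, then start turning clockwise.

```bash
python3 -m creep '[[[0,0.1,0,0,0],[0,0.1,0,0,0],[0,0.1,0,0,5],[0,0.1,0,0,10],[0,0.1,0,0,15]]]'; python3 - <<'E'
from h import *
rep()
s=read_state(); im=get_image("wrist"); cv2.imwrite("pics/w9.png",im); crop(im,220,150,340,265,6,"pics/w9c.png")
E
```

```text
time_s: 8.0
eef_pos: [492.0, 216.4, 302.8]
tcp_rot: [0.618, 0.342, 0.618, -0.346]
contact_force: [1.5, -1.7, -0.5]
width: 17.4
t 8.0 tcp [492.  216.4 302.8] jaw yaw 31.75 xaxis [-0.0027 -0.0041 -1.    ] F [ 1.52 -1.75 -0.5 ] T [-0.522 -0.38  -0.01 ] w 17.4 q [-0.04  0.45 -0.61  1.94  0.34  0.86 -0.28]
```

View pics/w9c.png

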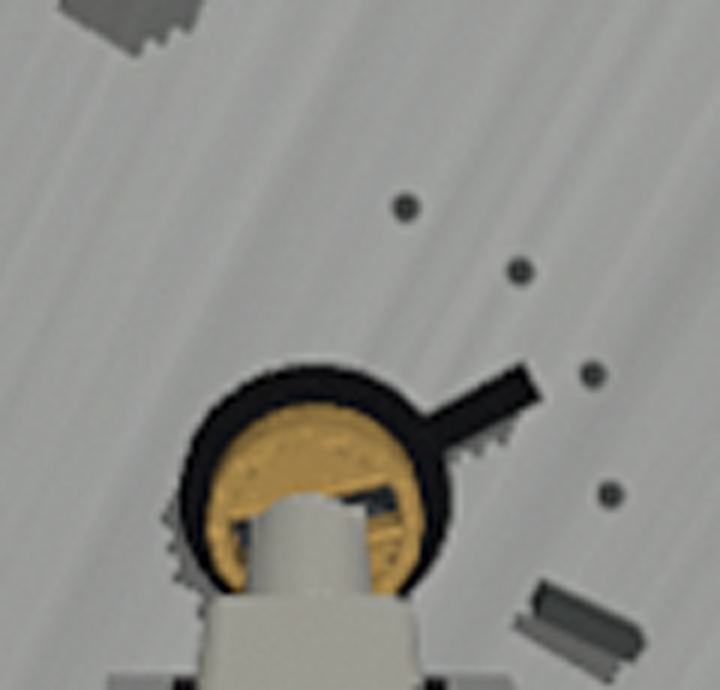

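```bash
python3 -m creep '[[[0,0,0,0.06,5],[0,0,0,0.06,10],[0,0,0,0.06,15],[0,0,0,0.06,20],[0,0,0,0.06,20]]]'; python3 - <<'E'
from h import *
rep()
E
```

```text
time_s: 8.68
eef_pos: [492.2, 216.1, 302.9]
tcp_rot: [0.548, 0.445, 0.548, -0.448]
contact_force: [-0.6, 0.6, -0.8]
width: 17.5
t 8.68 tcp [492.2 216.1 302.9] jaw yaw 11.68 xaxis [-0.0026 -0.004  -1.    ] F [-0.57  0.62 -0.81] T [ 0.1   -0.004  0.028] w 17.5 q [-0.1   0.43 -0.53  1.95  0.29  0.84 -0.59]
```

```bash
python3 -m creep '[[[0,0,0,0,5],[0,0,0,0,10],[0,0,0,0,15],[0,0,0,0,20],[0,0,0,0,20]]]'; python3 - <<'E'
from h import *
import pickle
rep()
s=read_state(); im=get_image("wrist"); cv2.imwrite("pics/w10.png",im); crop(im,220,170,340,265,6,"pics/w10c.png"); pickle.dump(s,open("s10.pkl","wb"))
E
```

```text
time_s: 9.3
eef_pos: [492.2, 216.3, 302.9]
tcp_rot: [-0.464, -0.533, -0.463, 0.536]
contact_force: [-0.3, 0.4, -0.7]
width: 17.1
t 9.3 tcp [492.2 216.3 302.9] jaw yaw -8.13 xaxis [-0.0025 -0.0038 -1.    ] F [-0.31  0.42 -0.65] T [ 0.138 -0.054  0.047] w 17.1 q [-0.16  0.42 -0.46  1.95  0.25  0.83 -0.9 ]
```

View pics/w10c.png

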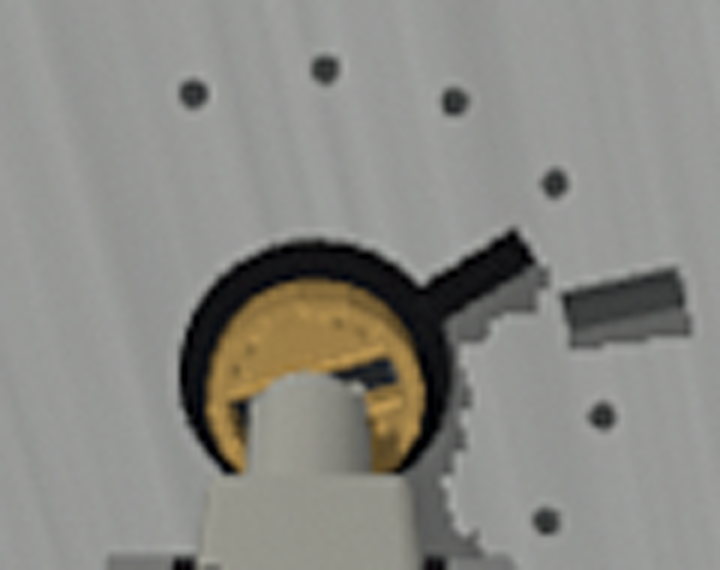

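```bash
cat > ptr.py <<'E'
from h import *
import pickle
ang=lambda a,b:np.degrees(np.arctan2((b-a)[1],(b-a)[0]))
def solve(s,C,dots,kk,tip,base,rib):
    "dots px with index kk (25deg steps from rib)"
    D=np.array([onz("wrist",C(*q),60,s)[:2] for q in dots]); kk=np.array(kk)
    from scipy.optimize import least_squares
    f=lambda v:(D-v[:2]-33*np.c_[np.cos(v[2]+np.radians(25)*kk),np.sin(v[2]+np.radians(25)*kk)]).ravel()
    r=least_squares(f,[492,216,0.08]); c=r.x[:2]; th=np.degrees(r.x[2])
    print("centre",c.round(2),"unit yaw",th.round(2),"rms",np.sqrt(np.mean(r.fun**2)).round(2))
    for z in (64,66):
        t=onz("wrist",C(*tip),z,s)[:2]; b=onz("wrist",C(*base),z,s)[:2]; print(z,"ptr rel tip",(ang(c,t)-th).round(2),"edge dir",(ang(b,t)-th).round(2),"r",np.linalg.norm(t-c).round(1))
    if rib:
        a,b=[onz("wrist",C(*q),62,s)[:2] for q in rib]; print("rib rel",(ang(c,(a+b)/2)-th).round(2),(ang(a,b)-th).round(2))
E
python3 - <<'E'
from ptr import *
s=pickle.load(open("s5.pkl","rb"));C=lambda x,y:(240+(x+.5)/6-.5,95+(y+.5)/6-.5)
solve(s,C,[(340,101),(416,178),(451,280),(441,385),(304,533),(203,552),(104,528)],[4,3,2,1,-1,-2,-3],(404,265),(318,288),[(364,453),(430,518)])
s=pickle.load(open("s10.pkl","rb"));C=lambda x,y:(220+(x+.5)/6-.5,170+(y+.5)/6-.5)
solve(s,C,[(194,94),(325,70),(454,101),(555,184),(602,416),(546,521)],[4,3,2,1,-1,-2],(525,247),(432,303),[(565,309),(682,284)])
E
```

```text
centre [492.4  216.45] unit yaw 5.05 rms 0.1
64 ptr rel tip 56.96 edge dir 56.51 r 26.8
66 ptr rel tip 57.43 edge dir 56.51 r 26.7
rib rel -0.24 -2.56
centre [493.4  215.91] unit yaw 5.16 rms 0.06
64 ptr rel tip 19.41 edge dir 19.49 r 26.7
66 ptr rel tip 20.78 edge dir 19.49 r 26.9
rib rel 0.3 -0.47
```

The pointer is 19.6° short of the rib. I'll turn another 19.5°.

```bash
python3 -m creep '[[[0,0,0,0,5],[0,0,0,0,10],[0,0,0,0,15],[0,0,0,0,19],[0,0,0,0,19]]]'; python3 - <<'E'
from h import *
import pickle
rep()
s=read_state(); im=get_image("wrist"); cv2.imwrite("pics/w11.png",im); crop(im,220,165,350,265,6,"pics/w11c.png"); pickle.dump(s,open("s11.pkl","wb"))
E
```

```text
time_s: 9.98
eef_pos: [492.2, 216.4, 302.8]
tcp_rot: [-0.37, -0.601, -0.369, 0.604]
contact_force: [0.3, 0.6, -1.5]
width: 17.7
t 9.97 tcp [492.2 216.4 302.8] jaw yaw -26.93 xaxis [-0.0025 -0.0036 -1.    ] F [ 0.35  0.64 -1.48] T [ 0.154 -0.103  0.015] w 17.7 q [-0.22  0.41 -0.38  1.96  0.21  0.82 -1.19]
```

View pics/w11c.png

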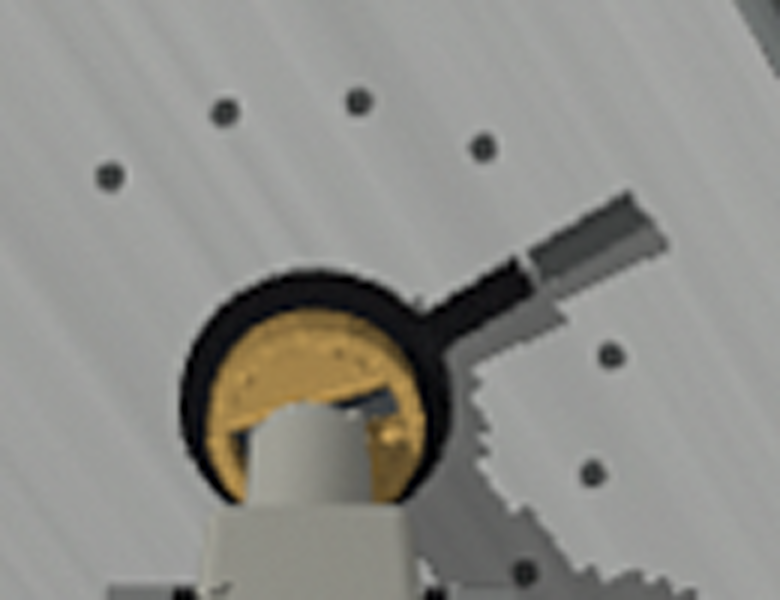

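```bash
python3 - <<'E'
from ptr import *
s=pickle.load(open("s11.pkl","rb"));C=lambda x,y:(220+(x+.5)/6-.5,165+(y+.5)/6-.5)
solve(s,C,[(110,176),(225,111),(358,101),(484,148),(611,355),(593,473)],[4,3,2,1,-1,-2],(525,275),(435,330),[(534,263),(634,205)])
E
```

```text
centre [493.33 215.97] unit yaw 5.14 rms 0.09
64 ptr rel tip 0.82 edge dir 1.08 r 26.8
66 ptr rel tip 2.18 edge dir 1.08 r 27.0
rib rel 0.61 -0.35
```

```bash
python3 -m creep '[[[0,0,0,0,1],[0,0,0,0,1],[0,0,0,0,-8],[0,0,0,0,-14]]]'; python3 - <<'E'
from h import *
rep()
E
python3 -m creep '[[[0,-0.6,0,0,0],[0,-1.5,0,0,0],[0,-2,0,2.5,0],[0,-3,0,4.5,0],[0,-3,0,4.5,0]]]'; python3 - <<'E'
from h import *
import pickle
rep()
s=read_state(); im=get_image("wrist"); cv2.imwrite("pics/w12.png",im); crop(im,215,100,345,235,5,"pics/w12c.png"); pickle.dump(s,open("s12.pkl","wb"))
E
```

```text
time_s: 10.52
eef_pos: [492.1, 216.3, 302.9]
tcp_rot: [-0.442, -0.55, -0.441, 0.554]
contact_force: [-0.5, 0.8, 0.3]
width: 17.6
t 10.53 tcp [492.1 216.3 302.9] jaw yaw -12.65 xaxis [-0.0027 -0.004  -1.    ] F [-0.48  0.83  0.27] T [ 0.062  0.014 -0.048] w 17.6 q [-0.18  0.41 -0.44  1.95  0.24  0.83 -0.97]
time_s: 11.15
eef_pos: [482.6, 171.3, 334.2]
tcp_rot: [-0.442, -0.552, -0.44, 0.554]
contact_force: [-0.1, 0.6, -0.3]
width: 17.4
t 11.15 tcp [482.6 171.3 334.2] jaw yaw -12.85 xaxis [-9.0e-04 -4.3e-03 -1.0e+00] F [-0.07  0.62 -0.31] T [0.009 0.007 0.031] w 17.4 q [-0.09  0.33 -0.45  1.99  0.19  0.87 -0.87]
```

View pics/w12c.png

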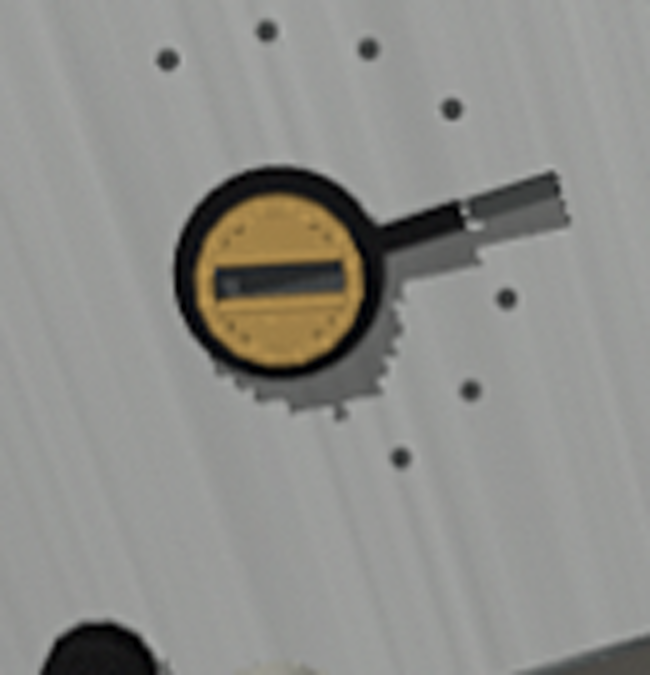

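```bash
python3 - <<'E'
from ptr import *
s=pickle.load(open("s12.pkl","rb"));C=lambda x,y:(215+(x+.5)/5-.5,100+(y+.5)/5-.5)
solve(s,C,[(168,59),(267,31),(369,48),(452,109),(507,298),(471,390),(401,458)],[4,3,2,1,-1,-2,-3],(463,216),(385,239),[(471,211),(557,182)])
a,b=onz("wrist",C(216,284),73,s),onz("wrist",C(344,276),73,s); print("slot",ang(a,b))
E
```

```text
centre [493.45 216.34] unit yaw 5.13 rms 0.08
64 ptr rel tip -0.56 edge dir -1.43 r 26.9
66 ptr rel tip -0.01 edge dir -1.43 r 26.8
rib rel -0.16 0.88
slot -9.267356790235834
```

The pointer now sits on the rib, within about 0.5°. I'll take the tool back to the stand.

```bash
python3 - <<'E'
from h import *
print(move([541.1,-140.3,387],-16.1))
E
```

```text
(array([-5.21, 12.62, 29.22]), np.float64(3.3))
```

```bash
python3 -m creep '[[[0,-5.2,0,0,0],[0,-5.2,12.6,29.2,3.3],[0,-5.2,12.6,29.2,3.3],[0,-5.2,12.6,29.2,3.3],[0,-5.2,12.6,29.2,3.3]]]'; python3 - <<'E'
from h import *
rep();print(move([541.1,-140.3,387],-16.1))
E
```

```text
time_s: 11.82
eef_pos: [529.2, -74.0, 387.0]
tcp_rot: [-0.426, -0.564, -0.425, 0.565]
contact_force: [1.3, -0.0, 0.7]
width: 17.4
t 11.82 tcp [529.2 -74.  387. ] jaw yaw -16.01 xaxis [-1.0e-04 -3.1e-03 -1.0e+00] F [ 1.27 -0.03  0.73] T [-0.043 -0.072  0.002] w 17.4 q [ 0.29  0.29 -0.32  1.89  0.11  0.98 -0.36]
(array([0.02, 2.98, 6.04]), np.float64(0.1))
```

```bash
python3 -m creep '[[[0,0,3,6.05,0],[0,0,3,6.05,0],[0,0,3,6.05,0]]]'; python3 - <<'E'
from h import *
import pickle
s=read_state(); im=get_image("wrist"); cv2.imwrite("pics/w13.png",im); pickle.dump(s,open("s13.pkl","wb")); rep(); print(move([541.1,-140.3,310],-16.1))
crop(im,225,170,325,260,7,"pics/w13c.png")
E
```

```text
time_s: 12.2
eef_pos: [541.7, -139.6, 386.9]
tcp_rot: [-0.426, -0.564, -0.425, 0.565]
contact_force: [0.1, 0.8, -1.9]
width: 17.6
t 12.25 tcp [ 541.7 -138.5  387. ] jaw yaw -15.89 xaxis [-2.e-04 -2.e-03 -1.e+00] F [-0.63  0.36  0.61] T [ 0.01  -0.04   0.059] w 17.8 q [ 0.37  0.32 -0.28  1.84  0.11  0.99 -0.24]
(array([ 7.7 , -0.01,  0.17]), np.float64(0.2))
```

View pics/w13c.png

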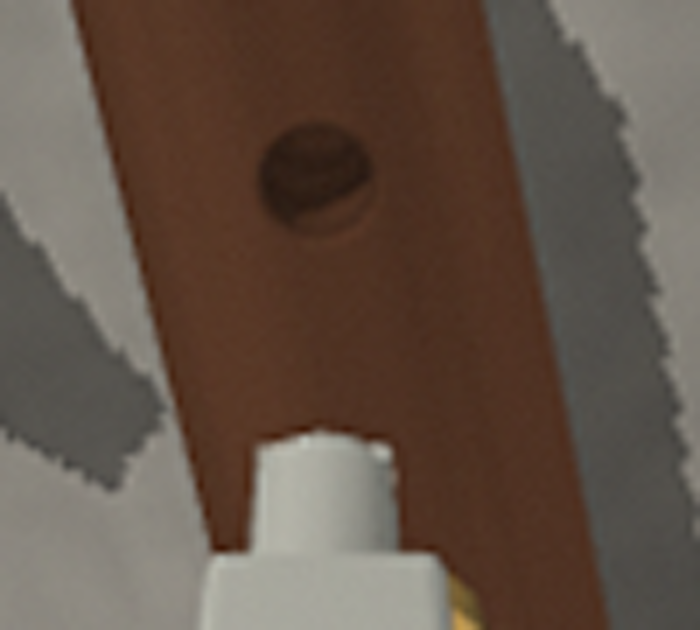

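```bash
python3 - <<'E'
from h import *
import pickle; s=pickle.load(open("s13.pkl","rb"))
np.set_printoptions(precision=2,suppress=True)
C=lambda x,y:(225+(x+.5)/7-.5,170+(y+.5)/7-.5)
print(intool(C(315,179),55,s)); p,M=pose(s); print(M.T@(np.array([541.1,-140.3,55])-p))
E
```

```text
[331.9   -0.52  -1.88]
[331.91  -0.54   0.1 ]
```

```bash
python3 - <<'E'
from h import *
import pickle; s=pickle.load(open("s13.pkl","rb"))
np.set_printoptions(precision=2,suppress=True)
C=lambda x,y:(225+(x+.5)/7-.5,170+(y+.5)/7-.5)
print(onz("wrist",C(315,179),55,s),pose(s)[0])
E
sed -n 1,1p h.py >/dev/null
```

```text
[ 541.66 -138.4    55.  ] [ 541.74 -139.62  386.91]
```

```bash
python3 -m creep '[[[0,5,0,0,0.1],[0,7.7,0,0,0.1],[0,7.7,0,0,0.1],[0,7.7,0,0,0.1]]]'; python3 - <<'E'
from h import *
import pickle
s=read_state(); im=get_image("wrist"); cv2.imwrite("pics/w14.png",im); pickle.dump(s,open("s14.pkl","wb")); rep(); print(move([541.1,-140.3,310],-16.1))
crop(im,225,170,325,260,7,"pics/w14c.png"); b=get_image("scene"); crop(b,210,110,310,210,6,"pics/s14c.png")
E
```

```text
time_s: 12.75
eef_pos: [542.4, -137.3, 311.2]
tcp_rot: [0.427, 0.564, 0.425, -0.564]
contact_force: [0.4, 0.2, 0.4]
width: 17.5
t 12.8 tcp [ 542.5 -137.8  311.6] jaw yaw -15.91 xaxis [ 0.0023 -0.0021 -1.    ] F [-1.17  0.13 -0.48] T [ 0.027  0.021 -0.028] w 17.5 q [ 0.35  0.41 -0.27  1.91  0.15  0.84 -0.27]
(array([ 0.16, -0.06,  0.28]), np.float64(0.2))
```

View pics/w14c.png

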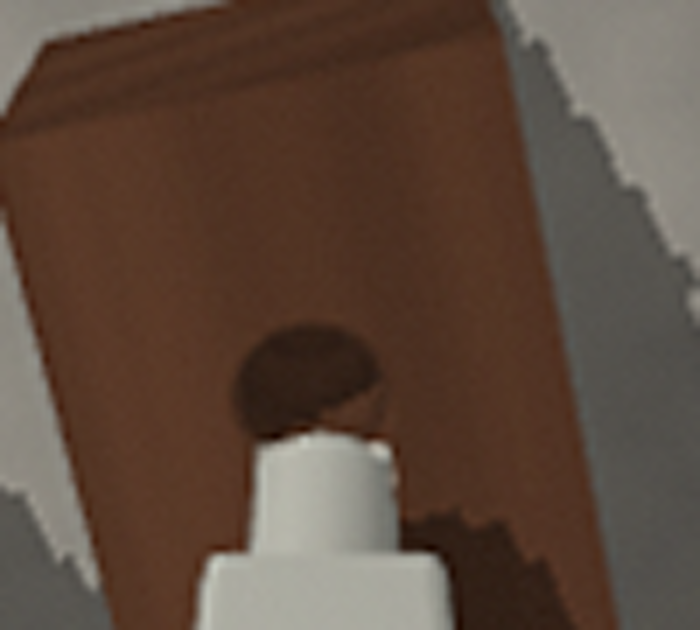

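View pics/s14c.png

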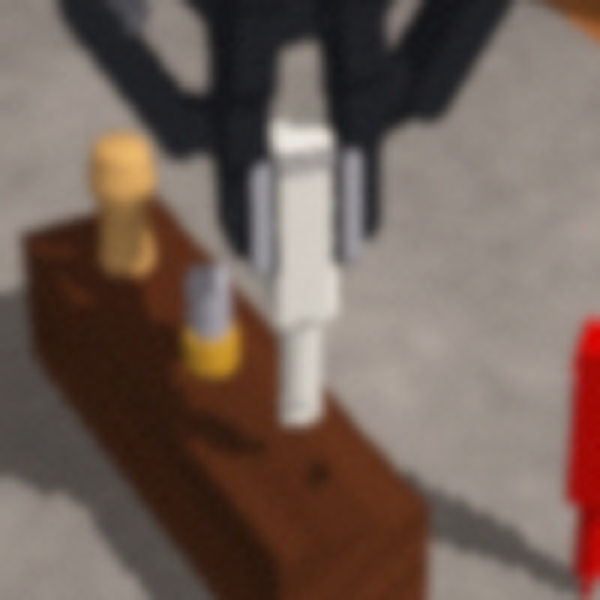

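```bash
python3 - <<'E'
from h import *
import pickle; s=pickle.load(open("s14.pkl","rb"))
np.set_printoptions(precision=2,suppress=True)
C=lambda x,y:(225+(x+.5)/7-.5,170+(y+.5)/7-.5)
print(intool(C(311,322),55,s),intool(C(235,385),55,s),intool(C(386,385),55,s))
p,M=pose(s); w=lambda t:(proj("wrist",p+M@np.array(t,float),s)[0]-C(0,0))*7
for dz in (1,1.5,2): print(dz,w([225,1.5,dz-6.2]),w([235,1.5,dz]),w([193,1.5,dz-9]))
E
```

```text
[256.23  -0.61  -6.44] [256.22  -8.32   0.26] [256.25   6.98   0.27]
1 [332.99 443.99] [332.56 468.26] [334.4  560.86]
1.5 [332.98 449.31] [332.56 473.28] [334.39 567.  ]
2 [332.97 454.61] [332.55 478.29] [334.38 573.13]
```

```bash
python3 - <<'E'
from h import *
import pickle
print(calibration("wrist"))
for n in (6,8,13,14):
    s=pickle.load(open(f"s{n}.pkl","rb")); p,M=pose(s); print(n,proj("wrist",p+M@np.array([235,1.5,1.5]),s), np.linalg.norm(s["tcp_rot"]),s["time_s"],s["eef_pos"])
E
```

```text
{'vertical_fov': 63.80468866214084, 'cx': 271.1539376988867, 'cy': 214.92463348436644, 'distortion': array([-0.07989114,  0.        ,  0.        ,  0.        ,  0.        ]), 'mount': array([[-4.04172593e-04, -3.04111383e-01,  9.52636396e-01,
         3.04818972e+01],
       [ 9.99999867e-01,  1.82945033e-04,  4.82669157e-04,
         7.89639930e-01],
       [-3.21065282e-04,  9.52636465e-01,  3.04111268e-01,
        -7.89825800e+01],
       [ 0.00000000e+00,  0.00000000e+00,  0.00000000e+00,
         1.00000000e+00]])}
6 [[272.07942142 237.18216899]] 1.0 5.125 [508.81383479 197.68745144 322.58998305]
8 [[272.07942142 237.18216899]] 1.0 6.15 [490.79675691 217.7991155  310.39832575]
13 [[272.07942142 237.18216899]] 1.0 12.2 [ 541.73798242 -139.62076532  386.90755579]
14 [[272.07942142 237.18216899]] 1.0 12.75 [ 542.39130338 -137.34385687  311.23610653]
```

```bash
python3 -m creep '[[[0,1,-0.12,0.14,0],[0,1.7,-0.12,0.14,0],[0,1.7,-0.12,0.14,0],[0,1.7,-0.12,0.14,0]]]'; python3 - <<'E'
from h import *
import pickle
np.set_printoptions(precision=2,suppress=True)
s=read_state(); im=get_image("wrist"); cv2.imwrite("pics/w15.png",im); pickle.dump(s,open("s15.pkl","wb")); rep(); print(move([541.1,-140.3,290],-16.1)); print(calibration("wrist")["mount"][:,3])
crop(im,235,190,315,260,9,"pics/w15c.png"); b=get_image("scene"); crop(b,240,140,290,210,10,"pics/s15c.png")
E
```

```text
time_s: 13.35
eef_pos: [541.0, -139.2, 294.6]
tcp_rot: [0.427, 0.565, 0.425, -0.564]
contact_force: [-0.1, 0.1, -0.6]
width: 17.5
t 13.4 tcp [ 541.  -139.2  294.7] jaw yaw -15.95 xaxis [ 0. -0. -1.] F [ 0.37 -0.71 -1.23] T [ 0.04  0.01 -0.  ] w 17.4 q [ 0.35  0.43 -0.27  1.92  0.16  0.8  -0.28]
(array([0.47, 0.04, 0.11]), np.float64(0.2))
[ 30.48   0.79 -78.98   1.  ]
```

View pics/w15c.png

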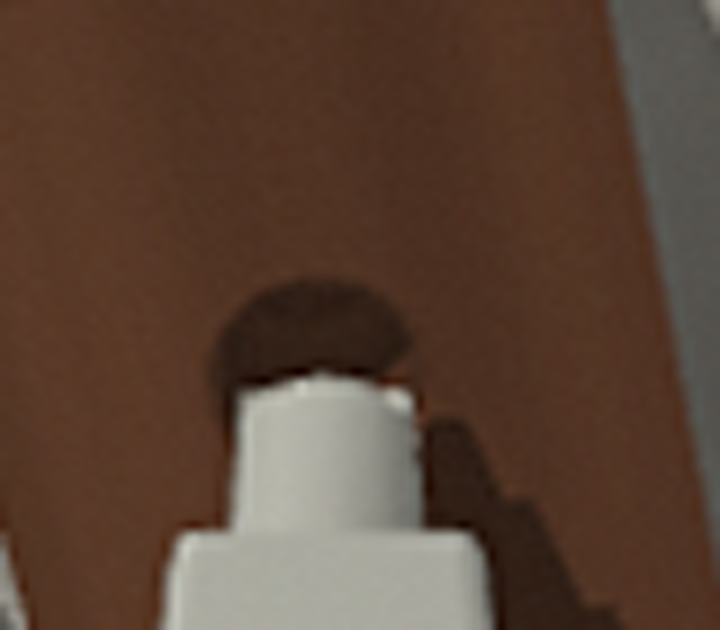

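View pics/s15c.png

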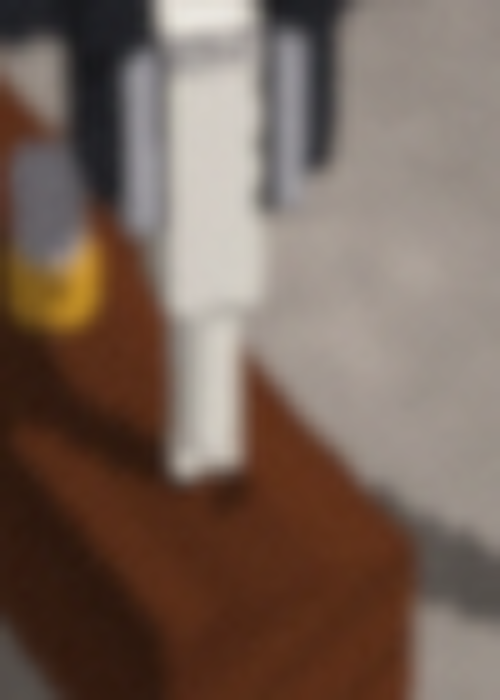

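```bash
python3 - <<'E'
from h import *
np.set_printoptions(precision=2,suppress=True)
b=get_image("scene"); cv2.imwrite("pics/s15.png",b)
p,M=pose(); print(M[:,1],M[:,2])
print("hole",onz("scene",(263,188.3),55)); 
for q in [(168,470),(205,482),(243,470)]:
    X=onz("scene",(240+q[0]/10-.5,140+q[1]/10-.5),60.5); print(X, M.T@(X-p))
H=onz("scene",(263,188.3),55);print(M.T@(H-p))
c=[540.5,-140.5]
print(proj("scene",[541,-139.2,60.3]),proj("scene",[541,-139.2,55]))
E
```

```text
[ 0.96 -0.27  0.  ] [-0.27 -0.96  0.  ]
hole [ 535.35 -139.43   55.  ]
[ 546.58 -144.76   60.5 ] [234.35   6.05   3.51]
[ 542.59 -138.12   60.5 ] [234.32   0.39  -1.77]
[ 534.81 -137.38   60.5 ] [234.3   -7.3   -0.34]
[239.8   -6.24   1.47]
[[260.44 187.18]] [[260.47 189.39]]
```

```bash
python3 -m creep '[[[0,0.5,-0.04,0.05,0],[0,1,-0.04,0.05,0],[0,1.5,-0.04,0.05,0],[0,1.5,-0.04,0.05,0]]]'; python3 - <<'E'
from h import *
rep()
E
```

```text
time_s: 14.0
eef_pos: [540.3, -139.5, 279.2]
tcp_rot: [0.427, 0.565, 0.425, -0.564]
contact_force: [0.8, -0.3, -0.4]
width: 17.8
t 14.0 tcp [ 540.3 -139.5  279.2] jaw yaw -15.94 xaxis [ 0.0018 -0.0022 -1.    ] F [ 0.76 -0.32 -0.38] T [-0.002 -0.021 -0.034] w 17.8 q [ 0.35  0.45 -0.26  1.93  0.17  0.77 -0.29]
```

```bash
python3 -m creep '[[[0,1,0,0,0],[0,2,0,0,0],[0,2.8,0,0,0],[0,2.9,0,0,0],[0,2.9,0,0,0]]]'; python3 - <<'E'
from h import *
rep()
E
```

```text
time_s: 14.62
eef_pos: [540.5, -139.5, 250.1]
tcp_rot: [0.427, 0.565, 0.425, -0.564]
contact_force: [-0.3, 0.2, 0.8]
width: 17.9
t 14.62 tcp [ 540.5 -139.5  250.1] jaw yaw -15.94 xaxis [ 0.0017 -0.0021 -1.    ] F [-0.34  0.24  0.78] T [ 0.022  0.02  -0.002] w 17.9 q [ 0.34  0.5  -0.25  1.95  0.18  0.72 -0.3 ]
```

```bash
python3 -m creep '[[[0,0.2,0,0,0],[0,0.3,0,0,0],[0,0.3,0,0,0]]]'; python3 - <<'E'
from h import *
rep()
E
```

```text
time_s: 15.0
eef_pos: [540.6, -139.6, 247.4]
tcp_rot: [0.427, 0.565, 0.425, -0.564]
contact_force: [-0.6, -0.1, 0.7]
width: 17.5
t 15.0 tcp [ 540.6 -139.6  247.4] jaw yaw -15.94 xaxis [ 0.0021 -0.0022 -1.    ] F [-0.64 -0.09  0.74] T [ 0.047  0.042 -0.017] w 17.5 q [ 0.34  0.5  -0.25  1.95  0.19  0.71 -0.3 ]
```

Almost seated. I'll go a little further until it bears on the stand.

```bash
python3 -m creep '[[[0,0.1,0,0,0],[0,0.15,0,0,0],[0,0.15,0,0,0]]]'; python3 - <<'E'
from h import *
rep()
E
```

```text
time_s: 15.38
eef_pos: [540.6, -139.5, 247.3]
tcp_rot: [0.427, 0.565, 0.425, -0.564]
contact_force: [-4.7, 0.5, 13.6]
width: 17.4
t 15.38 tcp [ 540.6 -139.5  247.3] jaw yaw -15.95 xaxis [ 0.0023 -0.0027 -1.    ] F [-4.65  0.5  13.63] T [ 0.279  1.172 -0.006] w 17.4 q [ 0.34  0.5  -0.25  1.95  0.19  0.71 -0.3 ]
```

Seated: the stand pushes back with 13.6 N at the same height as when I gripped it. Releasing now.

```bash
python3 -m creep '[[[0,-0.05,0,0,0],[15,-0.05,0,0,0],[30,-0.05,0,0,0],[40,-0.05,0,0,0],[40,-0.05,0,0,0]]]'; python3 - <<'E'
from h import *
rep(); im=get_image("wrist"); cv2.imwrite("pics/w16.png",im)
E
```

```text
time_s: 16.0
eef_pos: [540.6, -139.5, 247.6]
tcp_rot: [0.427, 0.565, 0.425, -0.565]
contact_force: [-1.0, -0.7, 0.7]
width: 34.2
t 16.0 tcp [ 540.6 -139.5  247.6] jaw yaw -15.95 xaxis [ 0.0021 -0.0026 -1.    ] F [-1.02 -0.71  0.71] T [ 0.048 -0.028 -0.017] w 34.2 q [ 0.34  0.5  -0.25  1.95  0.19  0.71 -0.3 ]
```

View pics/w16.png

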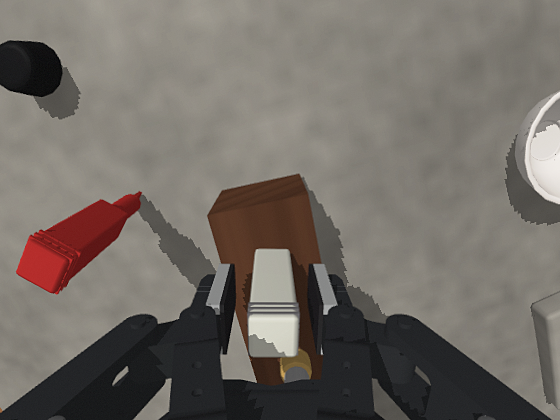

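The tool stands seated on the stand (shoulder at about (272,250)), free between the pads with a gap on both sides. I'll withdraw straight up and check everything.

```bash
python3 -m creep '[[[40,-5,0,0,0],[40,-11,0,0,0],[40,-17,0,0,0],[40,-17,0,3,0],[40,-17,0,8,0]]]'; python3 - <<'E'
from h import *
rep(); im=get_image("wrist"); cv2.imwrite("pics/w17.png",im)
for n in("scene","top"): cv2.imwrite(f"pics/{n}F.png",get_image(n))
a=cv2.imread("pics/sceneF.png"); crop(a,205,120,325,220,6,"pics/sFa.png"); crop(a,345,255,495,385,5,"pics/sFb.png")
E
```

```text
time_s: 16.68
eef_pos: [518.8, -215.0, 419.1]
tcp_rot: [0.429, 0.564, 0.425, -0.563]
contact_force: [0.4, -0.0, -1.2]
width: 34.4
t 16.68 tcp [ 518.8 -215.   419.1] jaw yaw -15.7 xaxis [ 0.0048 -0.0027 -1.    ] F [ 0.37 -0.02 -1.23] T [-0.038 -0.048 -0.022] w 34.4 q [ 0.49  0.29 -0.25  1.8   0.08  1.05 -0.07]
```

View pics/sFa.png

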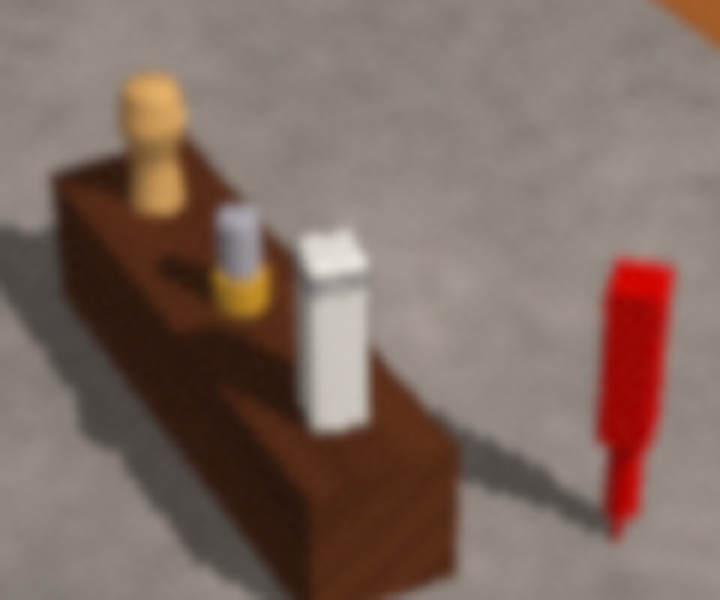

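View pics/sFb.png

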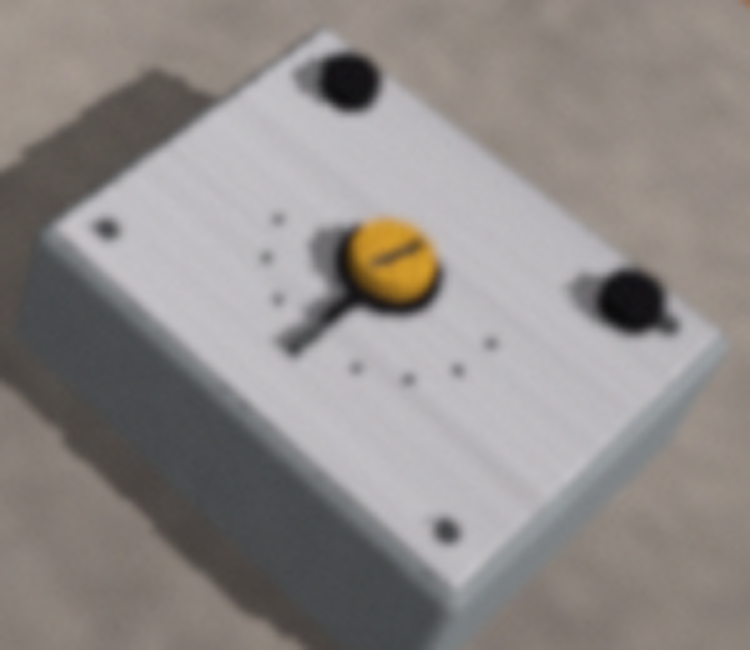

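View pics/topF.png

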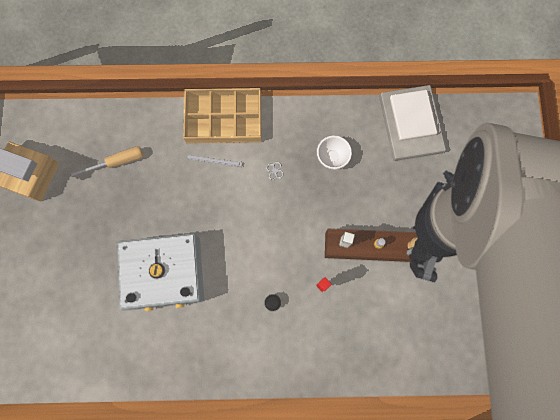

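View pics/w17.png

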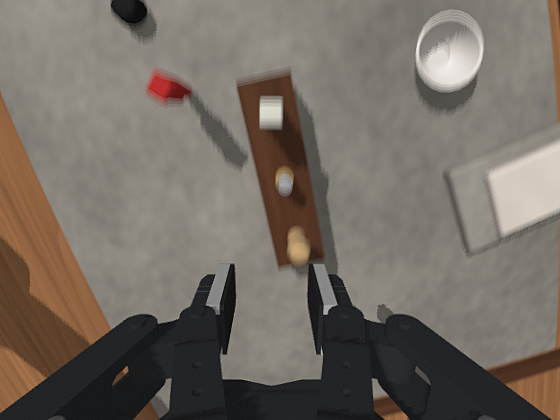

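The final views agree:
- **Tool:** upright in its hole at the same scene pixels as at the start, about (260,162).
- **Pointer:** in line with the rib.
- **Brooch:** unmoved at top (275,171).
- **Arm:** clear of everything.

I'll let the arm come to rest and hand in.

```bash
python3 -m creep '[[[40,0,0,0,0],[40,0,0,0,0],[40,0,0,0,0]]]'; python3 - <<'E'
from h import *
rep(); sign_off()
E
```

```text
time_s: 17.2
eef_pos: [517.3, -218.2, 417.7]
tcp_rot: [-0.426, -0.565, -0.423, 0.566]
contact_force: [0.5, -0.0, -0.4]
width: 34.2
t 17.2 tcp [ 517.3 -218.2  417.7] jaw yaw -16.19 xaxis [ 0.0015 -0.0035 -1.    ] F [ 0.54 -0.03 -0.38] T [ 0.028 -0.046  0.082] w 34.2 q [ 0.49  0.29 -0.25  1.8   0.08  1.05 -0.07]
the job is handed in; nothing more can be done
```

The job is done and handed in at 17.2 s. I took the white square-handled tool from the stand, turned the trimmer clockwise by about 57° until its pointer met the rib, and put the tool back in its own hole.

- **Pointer:** the last close wrist view put it within about 1° of the rib. The tip measured -0.6 to 0°, the nose's edge -1.4°, and the slot's angle implied +0.7°. The final scene view also shows pointer and rib in line.
- **Force on the unit:** no reading showed more than about 3 N, all of it sideways against the slot wall. No upward push showed above the roughly 1 N noise.
- **Tool:** it is seated at the same height as when I gripped it. I pressed it onto the stand with 13.6 N before letting go. It stands upright at the same pixels as at the start.
- **Brooch and the rest:** the brooch did not move, and the arm is touching nothing.

**Disagreements:**
- The wrist calibration values changed between calls, so the wrist camera and the recorded arm position differed by 2 to 3 mm above the stand. Lowering the tool and comparing it with the hole directly settled this.
- The blade's play in the slot looked nearer 17° than the stated 11.5° or so, so I set the final angle by the pointer and not by the tool.

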